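# Put the pliers back in their colour-coded trays

### The job

Put the three pairs of pliers away: lay each one flat inside the grey tray whose end tab has the same colour as its grips (red, blue or black). Set them down rather than dropping them, and leave the file and the tube of glue where they lie.

Things in the scene. Friction and masses are not known exactly. Their poses are not given: they have to be found in the camera images.
- pliers_red: Pliers with red grips, lying loose and flat: 151 mm long, 44 mm over the grips, 10 mm thick, 95 g. Origin: centre of its outline, on the underside. y runs lengthwise: grips to +76 mm, steel jaws to -76 mm; z up. Pinch firmly (60 N) across the flat-sided steel jaws at y = -33 mm (18 mm wide), tips close to the table; the round grips slip, and their end sags in a loose hold
- pliers_blue: Pliers with blue grips, lying loose and flat: 151 mm long, 44 mm over the grips, 10 mm thick, 95 g. Origin: centre of its outline, on the underside. y runs lengthwise: grips to +76 mm, steel jaws to -76 mm; z up. Pinch firmly (60 N) across the flat-sided steel jaws at y = -33 mm (18 mm wide), tips close to the table; the round grips slip, and their end sags in a loose hold
- pliers_black: Pliers with black grips, lying loose and flat: 151 mm long, 44 mm over the grips, 10 mm thick, 95 g. Origin: centre of its outline, on the underside. y runs lengthwise: grips to +76 mm, steel jaws to -76 mm; z up. Pinch firmly (60 N) across the flat-sided steel jaws at y = -33 mm (18 mm wide), tips close to the table; the round grips slip, and their end sags in a loose hold
- tray_red: Grey open tool tray with a red tab on one end; it does not move. Outside 82 mm (its x) by 182 mm (its y), walls 3 mm thick and 12 mm high, floor 3 mm thick; inside 76 by 176 mm. The tab sticks out 23 mm beyond the -y end, at rim height. Origin: centre of its underside; z up. Pliers fit lengthwise along the tray's y, either way round
- tray_blue: Grey open tool tray with a blue tab on one end; it does not move. Outside 82 mm (its x) by 182 mm (its y), walls 3 mm thick and 12 mm high, floor 3 mm thick; inside 76 by 176 mm. The tab sticks out 23 mm beyond the -y end, at rim height. Origin: centre of its underside; z up. Pliers fit lengthwise along the tray's y, either way round
- tray_black: Grey open tool tray with a black tab on one end; it does not move. Outside 82 mm (its x) by 182 mm (its y), walls 3 mm thick and 12 mm high, floor 3 mm thick; inside 76 by 176 mm. The tab sticks out 23 mm beyond the -y end, at rim height. Origin: centre of its underside; z up. Pliers fit lengthwise along the tray's y, either way round
- file: Bystander: loose steel file with a wooden handle, 195 mm long (its y), 19 mm wide, 21 mm high; origin: centre of its underside. Stays where it lies
- glue_tube: Bystander: loose blue and orange tube of glue, 136 mm long (its y), 38 mm wide, 26 mm high; origin: centre of its underside. Stays where it lies

How it is judged:
By the outcome, as a careful person would: the job done as asked, in the order asked, and still so for the second after the job is handed in, with the robot touching nothing.
It also fails if it takes over 96 s, if anything falls off the work surface, if the arm or the gripper's body presses on something with over 40 N, if the wrist force passes 120 N, or if a joint passes its speed limit or range.

### The arm

A 6-joint arm with a two-finger parallel gripper is mounted at the origin on a cart in front of the work surface, level with it; the furniture and walls round the work are solid. World frame = base frame: x ahead of the robot, y to its left, z up, the work surface at z = 0. Lengths are in mm, angles in degrees, forces in N, time in s.
With the tool pointing down it reaches from about 300 to 850 mm from the base axis. Payload 4.2 kg.
Tool frame: the origin (TCP) lies on the centre line of the jaws, within the pads' length; the fingertips stand 14 mm ahead of it and the grasp point (between the pads) lies 5 mm behind it; x points along the fingers, y is the direction in which the jaws open and shut, and the axes are right-handed (so a half turn about x gives the same grasp; the last joint's range is limited). The gripper opens to 91 mm and grips with 3 to 60 N. Pads are 32 mm wide; open, the fingers measure 118 mm over their backs; the gripper's body (76 mm by 178 mm) begins 60 mm behind the grasp point.
Start: joints at [74.656, 18.312, 89.639, -0, 72.044, -1.146], TCP at [141.033, 557.453, 205.276] pointing down, gripper open.
Joint ranges: [-177.97, 177.97], [-48.28, 115.42], [12.27, 149.76], [-77.06, 257.06], [2.81, 150.46], [-146.56, 146.56]. Speed limits (degrees/s): [147.25, 147.25, 180, 180, 180, 180].

### API

Orientations are given as [roll, pitch, yaw] about the fixed x, y, z axes, in that order (R = Rz(yaw) Ry(pitch) Rx(roll)).
In Python, from workcell import readout, optics, env gives the robot as it stands.
- The arm moves only by the shell command python3 -m creep 'ROWS' [OPENING] [FORCE]. ROWS is JSON, a list of rows, each an object with "translation": the shift along the world's x, y, z in cm, a list of three; "delta_rot": the turn, a rotation vector about the world's x, y, z in rad, a list of three. In form: [{"translation": [dx, dy, dz], "delta_rot": [rx, ry, rz]}, ...]. A call has 1 to 5 rows; each row shifts and turns the commanded pose from where the row before left it; what a row does not reach is not made up. A row lasts 1/12 s, in which the tool goes at most 41.7 mm and 7.16 degrees, less where a joint would pass 70% of its speed; a pose out of reach is approached as far as the arm can. A call with a gripper value outside its range is refused whole. OPENING is the gripper's target within -1 to 1 (fully open at 1, half-way at 0, shut at -1), set as the call begins (- or left out, the last holds). The fingers move at their own pace and stop on an object; FORCE is the grip in N (left out, the last holds). Time passes only in rows, so rows that do not move let the fingers close. It gives the time, the measured TCP pose, the force and the opening at its end, in the units of the state.
- readout.state(): the state, without advancing time (a new reading comes with each control period).
- optics.grab_frame(name): name is "side" or "top"; returns (picture, depth): 420x560x3 uint8, red, green, blue; 420x560 float32, mm along the optical axis (not along the pixel's ray), 0 where there is no reading.
- optics.camera_params(name): a dict with "mtx" (3x3 intrinsics, pixels), "R" (3x3) and "t" (3): a world point X has camera coordinates R X + t. Camera axes: x right, y down, z forward; pixel columns grow to the right and rows downward; lengths in mm; the calibration is good to about 2 mm. A picture is of the moment at which its call begins. camera_params takes no time and is no camera call.
- env.job_done(): hands the job in, once; it reports no verdict.
The state is a dict: "time_s": time; "qpos": joint angles; "qvel": joint speeds; "effort": joint torques, N m; "ee_pos": TCP position; "ee_rot": TCP orientation; "force": force on the tool from outside, world axes, zero at the start; "torque": the same for the moment, N m; "gripper_width": finger opening in mm.
Only numpy, scipy, OpenCV 4.12 (cv2) and the standard library are available. Lean on these libraries where they do the work, as an engineer would, in place of code of your own. Each camera call takes 0.05 s, during which the arm holds its last target.

## Working session

There is one attempt and no reset: what is moved stays moved. The work goes in short steps, Python scripts to look and compute and a shell command to move; the robot and the scene stay as the last step left them, time stands still between calls to the robot, and variables do not carry over. Pictures are saved under pics/ and viewed, and the job is handed in when it is done.

```bash
mkdir -p pics; ls; python3 - <<'E'
from workcell import readout, optics
import cv2, numpy as np
print(readout.state())
for n in ("top","side"):
    p,d=optics.grab_frame(n); cv2.imwrite(f"pics/{n}0.png",p[:,:,::-1]); np.savez(f"{n}0.npz",p=p,d=d)
    c=optics.camera_params(n); print(n,c)
E
```

```text
pics
{'time_s': 0.0, 'qpos': array([ 7.46547163e+01,  1.83522381e+01,  8.97060003e+01, -3.08018249e-03,
        7.20444632e+01, -1.14597038e+00]), 'qvel': array([ 0.04334582,  0.04645243, -0.0262939 ,  0.0290227 ,  0.05024924,
        0.01806679]), 'effort': array([ 9.15142900e-04, -4.12461913e+01, -2.31974047e+01,  7.27576646e-02,
        4.56646609e-02, -1.37005045e-04]), 'ee_pos': array([140.9238255 , 556.92522917, 204.41706826]), 'ee_rot': array([ -89.51266733,   89.89725658, -103.71102847]), 'force': array([ 0.02015865,  0.9509372 , -1.10987742]), 'torque': array([ 0.03976243, -0.02976808,  0.00176066]), 'gripper_width': 91.34820987556559}
top {'mtx': array([[400.26541563,   0.        , 277.52540628],
       [  0.        , 400.26541563, 211.63355161],
       [  0.        ,   0.        ,   1.        ]]), 'R': array([[-7.42716835e-04, -9.99977550e-01, -6.65935612e-03],
       [-9.92063460e-01,  1.57412731e-03, -1.25728332e-01],
       [ 1.25735992e-01,  6.51312332e-03, -9.92042358e-01]]), 't': array([ 88.03591488, 514.29600002, 893.74111157])}
side {'mtx': array([[472.68435209,   0.        , 275.59086471],
       [  0.        , 472.68435209, 212.98253044],
       [  0.        ,   0.        ,   1.        ]]), 'R': array([[-0.21046851,  0.97759667, -0.00278558],
       [ 0.86540661,  0.18498802, -0.46567245],
       [-0.45472454, -0.10042005, -0.88495277]]), 't': array([  30.70461867, -426.09740099, 1458.91635882])}
```

View pics/top0.png

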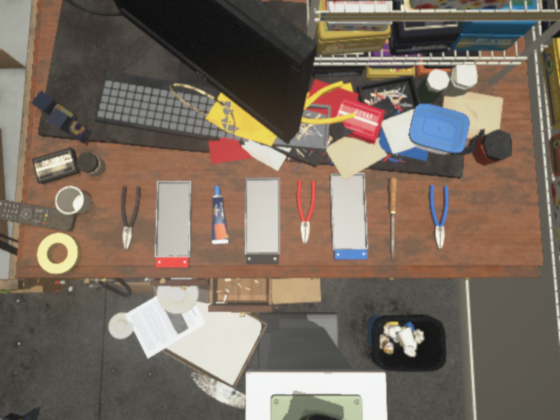

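View pics/side0.png

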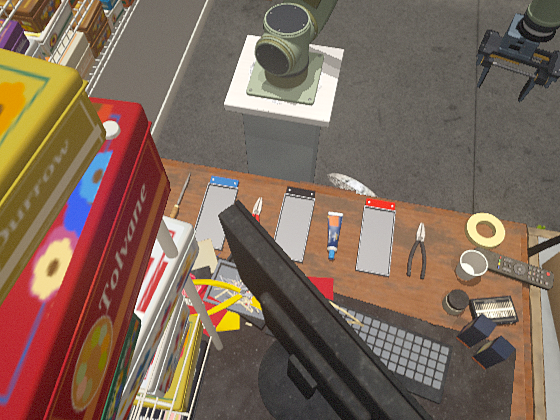

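Top view: black pliers near (130,217), red near (306,210), blue near (439,215). Trays sit at (173,222) red tab, (262,220) black tab and (349,215) blue tab. The glue is at (219,215) and the file at (393,217). Next I'll measure them.

```bash
cat > h.py <<'E'
from workcell import readout, optics
import cv2, numpy as np
def grab(n,tag):
    p,d=optics.grab_frame(n); cv2.imwrite(f"pics/{tag}.png",p[:,:,::-1]); np.savez(f"{tag}.npz",p=p,d=d); return p,d
def world(n,d):
    c=optics.camera_params(n);K=c["mtx"];v,u=np.mgrid[0:420,0:560]
    P=np.stack([(u-K[0,2])/K[0,0]*d,(v-K[1,2])/K[1,1]*d,d],-1)
    return (P-c["t"])@c["R"]
def planar(n,uv,z):
    c=optics.camera_params(n);K=c["mtx"];uv=np.atleast_2d(uv).astype(float)
    r=np.c_[(uv[:,0]-K[0,2])/K[0,0],(uv[:,1]-K[1,2])/K[1,1],np.ones(len(uv))]@c["R"]
    o=-c["R"].T@c["t"]
    return o+r*((z-o[2])/r[:,2])[:,None]
E
python3 - <<'E'
from h import *
f=np.load("top0.npz");p,d=f["p"],f["d"];W=world("top",d)
im=p[160:280,10:480]; cv2.imwrite("pics/crop.png",cv2.resize(im,None,fx=1.7,fy=1.7,interpolation=cv2.INTER_CUBIC)[:,:,::-1])
for n,(u0,u1,v0,v1) in dict(black=(112,150,175,255),red=(290,322,172,250),blue=(422,458,175,255),file=(384,404,170,262),glue=(205,235,180,250)).items():
    w=W[v0:v1,u0:u1]; z=w[...,2]
    print(n,"table z",np.median(z),"pct",np.percentile(z,[90,97,100]))
    hsv=cv2.cvtColor(p[v0:v1,u0:u1],cv2.COLOR_RGB2HSV)
    m=(z>np.median(z)+3)
    q=w[m]; xy=q[:,:2]
    r=cv2.minAreaRect(xy.astype(np.float32)); print(m.sum(),r, q.min(0),q.max(0))
for n,(u,v) in dict(tr=(173,215),tk=(262,215),tb=(349,215)).items(): print(n,W[v,u])
# heights map of overhang
for v in (100,130,150,165,175): print(v,np.round(W[v,60:480:40,:][:, [0,2]]).astype(int).tolist())
E
```

```text
black table z -0.13691654057776065 pct [  8.19790655  10.53549267 951.8768802 ]
581 ((447.2548522949219, 317.8972473144531), (453.63470458984375, 166.35813903808594), 58.07375717163086) [397.90422978  81.40332505   2.86312494] [605.85163818 486.32205166 951.8768802 ]
red table z -0.4133411700475216 pct [  8.11932069  10.4245459  951.8768802 ]
514 ((502.70306396484375, 19.722576141357422), (89.31534576416016, 226.2122802734375), 81.06607818603516) [397.90422978 -15.02674024   2.59093924] [612.10403814  81.40332505 951.8768802 ]
blue table z -0.7655075980801359 pct [  8.12584092  10.52679958 951.8768802 ]
610 ((503.83575439453125, -130.8970947265625), (188.9556427001953, 435.2788391113281), 3.0520358085632324) [ 397.90422978 -343.78611216    2.25177602] [606.38121729  81.40332505 951.8768802 ]
file table z -0.6039609615105936 pct [ 13.74589984  17.53669684 951.8768802 ]
441 ((508.5052795410156, -66.29093933105469), (212.75369262695312, 301.5303955078125), 1.621749997138977) [ 397.90422978 -214.68154892    2.40697549] [617.88147078  81.40332505 951.8768802 ]
glue table z 0.3677766712170
[... 284 characters left out ...]
932 124.73326305   2.49140613]
tb [509.7911294  -82.75176677   3.14492319]
100 [[793, 16], [787, 31], [786, 31], [783, 39], [784, 34], [724, 178], [686, 266], [773, 58], [776, 50], [781, 38], [778, 44]]
130 [[716, 18], [717, 15], [715, 20], [709, 37], [710, 33], [698, 68], [705, 46], [700, 62], [715, 16], [696, 71], [694, 75]]
150 [[665, 24], [671, 1], [672, -1], [671, 1], [662, 30], [660, 38], [663, 24], [661, 32], [662, 29], [660, 32], [647, 79]]
165 [[629, 20], [627, 29], [634, -1], [634, -2], [634, -4], [634, -2], [633, -2], [626, 26], [628, 17], [628, 18], [628, 18]]
175 [[605, 19], [610, -2], [609, 1], [609, -2], [609, -1], [609, -3], [608, 1], [607, 2], [608, 0], [608, -2], [604, 17]]
```

View pics/crop.png

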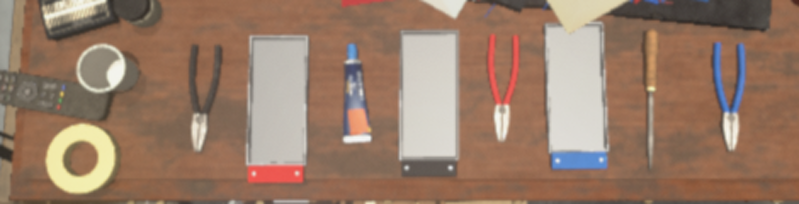

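```bash
cat > meas.py <<'E'
from h import *
def comp(W,d,u0,u1,v0,v1,th=3.5,hi=60):
    w=W[v0:v1,u0:u1]; z=w[...,2]; m=((d[v0:v1,u0:u1]>0)&(z>th)&(z<hi)).astype(np.uint8)
    n,l,s,_=cv2.connectedComponentsWithStats(m,connectivity=8)
    k=1+np.argmax(s[1:,4]); return w[l==k]
if __name__=="__main__":
    f=np.load("top0.npz");p,d=f["p"],f["d"];W=world("top",d)
    for n,b in dict(black=(112,150,175,255),red=(292,322,172,250),blue=(422,458,175,255),file=(384,404,170,262),glue=(205,235,180,250),TR=(150,196,170,275),TK=(240,286,170,270),TB=(326,373,165,265)).items():
        q=comp(W,d,*b,th=7 if n[0]=='T' else 3.5); r=cv2.minAreaRect(q[:,:2].astype(np.float32))
        print(n,len(q),np.round(r[0],1),np.round(r[1],1),round(r[2],2),"z95",np.percentile(q[:,2],95).round(1))
        if n in("black","red","blue"):
            # jaw axis: slice centres
            for x0 in np.arange(q[:,0].min(),q[:,0].max(),12):
                s=q[(q[:,0]>=x0)&(q[:,0]<x0+12)]
                if len(s): print("  x%.0f y mid %.1f w %.1f"%(x0+6,(s[:,1].min()+s[:,1].max())/2,np.ptp(s[:,1])))
E
python3 meas.py
```

```text
black 501 [506.1 440.6] [148.7  44.4] 0.76 z95 11.7
  x438 y mid 443.7 w 12.0
  x450 y mid 444.2 w 17.9
  x462 y mid 443.4 w 20.4
  x474 y mid 443.4 w 19.8
  x486 y mid 445.6 w 26.1
  x498 y mid 442.2 w 30.4
  x510 y mid 443.2 w 36.0
  x522 y mid 441.3 w 39.5
  x534 y mid 440.5 w 40.0
  x546 y mid 441.2 w 44.5
  x558 y mid 441.4 w 43.4
  x570 y mid 440.5 w 42.1
  x582 y mid 439.8 w 38.0
red 460 [519.6  21.1] [ 40.9 148.5] 89.45 z95 11.6
  x451 y mid 24.2 w 11.9
  x463 y mid 24.0 w 16.5
  x475 y mid 22.8 w 19.1
  x487 y mid 22.7 w 19.1
  x499 y mid 22.3 w 23.7
  x511 y mid 22.2 w 28.6
  x523 y mid 21.0 w 35.5
  x535 y mid 20.9 w 40.7
  x547 y mid 20.8 w 40.8
  x559 y mid 20.7 w 40.9
  x571 y mid 20.6 w 40.9
  x583 y mid 20.4 w 40.8
  x595 y mid 19.3 w 38.4
blue 501 [ 506.2 -294.2] [ 42.6 150.7] 87.68 z95 11.0
  x437 y mid -292.5 w 10.3
  x449 y mid -292.6 w 16.9
  x461 y mid -293.0 w 19.5
  x473 y mid -292.8 w 18.5
  x485 y mid -293.2 w 20.8
  x497 y mid -295.0 w 27.1
  x509 y mid -294.8 w 34.8
  x521 y mid -295.7 w 39.3
  x533 y mid -295.0 w 40.4
  x545 y mid -295.1 w 41.8
  x557 y mid -295.9 w 41.5
  x569 y mid -296.6 w 42.5
  x581 y mid -298.2 w 40.0
file 371 [ 504.  -185.2] [ 17.  192.5] 89.53 z95 18.7
glue 611 [510.9 226.2] [134.4  35.6] 1.09 z95 24.1
TR 646 [490.7 336. ] [203.   83.8] 0.66 z95 14.4
TK 646 [497.7 124.8] [ 81.5 202.4] 89.93 z95 14.4
TB 937 [517.1 -86.1] [100.8 224.8] 88.62 z95 31.7
```

```bash
python3 - <<'E'
from h import *
f=np.load("top0.npz");p,d=f["p"],f["d"];W=world("top",d)
im=p[150:275,320:380]; cv2.imwrite("pics/tb.png",cv2.resize(im,None,fx=5,fy=4.6,interpolation=cv2.INTER_CUBIC)[:,:,::-1])
print(np.round(W[160:184:2,335:364:4,2]).astype(int)); print(np.round(W[160:184:2,345,0]))
g=cv2.cvtColor(p,cv2.COLOR_RGB2HSV)
# tray floors: grey low saturation, z 1..6
for n,(u0,u1,v0,v1) in dict(TR=(150,196,172,275),TK=(240,286,170,270),TB=(326,373,165,265)).items():
    w=W[v0:v1,u0:u1];h=g[v0:v1,u0:u1]
    m=((w[...,2]>-2)&(w[...,2]<7)&(h[...,1]<50)&(h[...,2]>110)&(d[v0:v1,u0:u1]>0)).astype(np.uint8)
    k,l,s,_=cv2.connectedComponentsWithStats(m); q=w[l==1+np.argmax(s[1:,4])]
    r=cv2.minAreaRect(q[:,:2].astype(np.float32)); print(n,len(q),np.round(r[0],1),np.round(r[1],1),round(r[2],2),np.median(q[:,2]),q.min(0)[:2],q.max(0)[:2])
E
```

```text
[[ 25  31  31  36  38 952  35  34]
 [ 23  27  32  34  34  35  33  29]
 [ 23  28  32  35  37  37  34  29]
 [ -1  29  31  34  34  33  32  25]
 [ -2  23  30  31  35  29  25  25]
 [  0  27  26  33  31  28  25   1]
 [ -1  21  26  32  28  24   0  -2]
 [  9  14  23  28  25   8   9   8]
 [  3   0  26  26  -1   2   0   9]
 [  5   4  26  23   4   1   0  13]
 [  4   2   4   3   3   3   3   8]
 [  3   1   3   0   2   2   2   8]]
[636. 631. 627. 622. 617. 614. 608. 605. 600. 595. 595. 590.]
TR 2305 [502.9 337.9] [176.1  77. ] 0.65 3.0438055675077393 [415.27427998 298.4456396 ] [590.98346211 377.18943248]
TK 2301 [510.2 124.9] [ 75.5 177.1] 89.13 2.8852418277258978 [422.12776099  86.43964974] [598.47492685 162.89170892]
TB 2261 [520.9 -81.3] [175.4  75.9] 0.91 2.681685253404391 [ 433.64185948 -120.09500893] [608.64803591 -42.84121112]
```

View pics/tb.png

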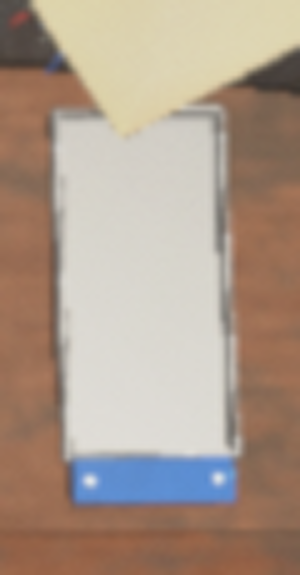

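```bash
cat > st.py <<'E'
from h import *
from scipy.spatial.transform import Rotation as Ro
import sys
s=readout.state(); R=Ro.from_euler('xyz',s["ee_rot"],degrees=True).as_matrix()
print("t",round(s["time_s"],2),"pos",s["ee_pos"].round(1),"w",round(s["gripper_width"],1),"F",s["force"].round(1),"T",s["torque"].round(2))
print("toolx",R[:,0].round(4),"tooly",R[:,1].round(4),"q",s["qpos"].round(1))
if len(sys.argv)>1:
    a=np.deg2rad(float(sys.argv[1])) # desired yaw of pliers axis (deg from +x); tool y = +-perp
    best=None
    for sg in (1,-1):
        y=sg*np.array([-np.sin(a),np.cos(a),0]); x=np.array([0,0,-1.]); G=np.c_[x,y,np.cross(x,y)]
        rv=Ro.from_matrix(G@R.T).as_rotvec(); 
        print("rotvec",rv.round(4),"rows",round(np.linalg.norm(rv)/np.deg2rad(7.16),1))
E
python3 st.py -1.9
```

```text
t 0.1 pos [140.9 557.  204.5] w 91.3 F [ 1.1 -0.   0.4] T [0.   0.05 0.02]
toolx [-4.0e-04 -1.5e-03 -1.0e+00] tooly [ 0.2453  0.9695 -0.0016] q [74.7 18.3 89.7 -0.  72.  -1.1]
rotvec [ 1.500e-03 -2.000e-04  2.146e-01] rows 1.7
rotvec [-4.000e-04 -2.300e-03 -2.927e+00] rows 23.4
```

```bash
python3 -m creep '[{"translation":[2.1,-3.3,0],"delta_rot":[0,0,0.043]},{"translation":[2.1,-3.3,0],"delta_rot":[0,0,0.043]},{"translation":[2.1,-3.3,0],"delta_rot":[0,0,0.043]},{"translation":[2.1,-3.3,0],"delta_rot":[0,0,0.043]},{"translation":[2.1,-3.3,0],"delta_rot":[0,0,0.043]}]' 0.1 60
python3 -m creep '[{"translation":[2.1,-3.3,0],"delta_rot":[0,0,0]},{"translation":[2.1,-3.3,0],"delta_rot":[0,0,0]},{"translation":[2.1,-3.3,0],"delta_rot":[0,0,0]},{"translation":[2.1,-3.3,0],"delta_rot":[0,0,0]},{"translation":[2.1,-3.3,0],"delta_rot":[0,0,0]}]'
python3 -m creep '[{"translation":[2.1,-3.3,-1],"delta_rot":[0,0,0]},{"translation":[2.1,-3.3,-1],"delta_rot":[0,0,0]},{"translation":[2.1,-3.3,-1],"delta_rot":[0,0,0]},{"translation":[2.1,-3.3,-1],"delta_rot":[0,0,0]},{"translation":[2.1,-3.3,-1],"delta_rot":[0,0,0]}]'
python3 st.py -1.9
```

```text
time_s: 0.52
ee_pos: [246.4, 390.6, 204.8]
ee_rot: [-110.6, 90.0, -112.3]
force: [0.5, -0.2, 0.7]
gripper_width: 60.8
time_s: 0.93
ee_pos: [351.4, 225.6, 205.2]
ee_rot: [152.0, 90.0, 150.2]
force: [1.0, -1.0, -0.3]
gripper_width: 50.1
time_s: 1.35
ee_pos: [456.4, 60.5, 154.7]
ee_rot: [131.3, 90.0, 129.4]
force: [0.9, 0.4, 0.4]
gripper_width: 50.1
t 1.35 pos [456.4  60.5 154.7] w 50.1 F [0.9 0.4 0.4] T [ 0.06 -0.02  0.03]
toolx [-2.e-04  2.e-04 -1.e+00] tooly [3.320e-02 9.995e-01 2.000e-04] q [  6.1  10.4 108.4   0.   61.2 -82. ]
rotvec [-0.0002 -0.0002  0.    ] rows 0.0
rotvec [-3.0000e-04  3.0000e-04 -3.1416e+00] rows 25.1
```

```bash
python3 -m creep '[{"translation":[1.5,-1.9,-2],"delta_rot":[0,0,0]},{"translation":[1.5,-1.9,-3],"delta_rot":[0,0,0]},{"translation":[0,0,-3],"delta_rot":[0,0,0]},{"translation":[0,0,-1.5],"delta_rot":[0,0,0]},{"translation":[0,0,0],"delta_rot":[0,0,0]}]'
python3 - <<'E'
from h import *
p,d=grab("top","t1"); q,e=grab("side","s1")
a=cv2.resize(p[150:280,220:400],None,fx=3,fy=3);b=cv2.resize(q[140:290,180:360],None,fx=3,fy=3)
cv2.imwrite("pics/t1c.png",a[:,:,::-1]);cv2.imwrite("pics/s1c.png",b[:,:,::-1])
E
```

```text
time_s: 1.77
ee_pos: [483.0, 23.8, 56.7]
ee_rot: [-177.6, 89.5, -179.5]
force: [-1.0, 0.2, -0.1]
gripper_width: 49.9
```

View pics/t1c.png

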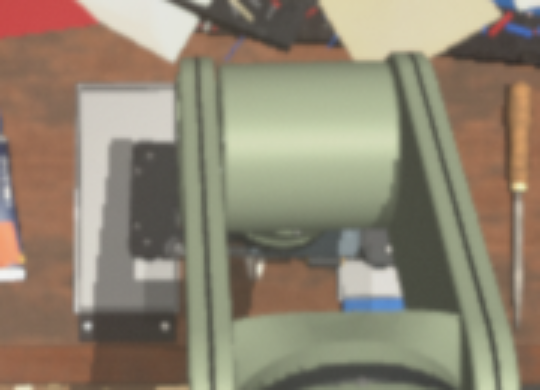

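View pics/s1c.png

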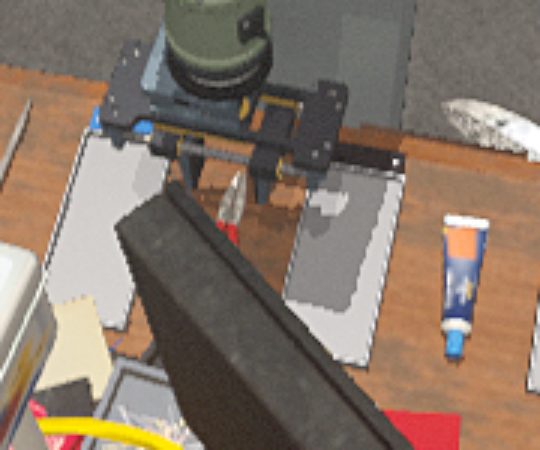

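Side view shows the two fingers, at (195,180) and (265,180) in the crop, straddling the red pliers' jaws at about (232,195). The arm hides the pliers in the top view. I'll go down and grip.

```bash
python3 -m creep '[{"translation":[0,0,-1.5],"delta_rot":[0,0,0]},{"translation":[0,0,-1.5],"delta_rot":[0,0,0]},{"translation":[0,0,-0.8],"delta_rot":[0,0,0]},{"translation":[0,0,-0.4],"delta_rot":[0,0,0]},{"translation":[0,0,0],"delta_rot":[0,0,0]}]'
python3 -m creep '[{"translation":[0,0,0],"delta_rot":[0,0,0]}]'; python3 st.py -1.9
```

```text
time_s: 2.28
ee_pos: [486.2, 24.7, 18.6]
ee_rot: [16.4, 90.0, 14.5]
force: [-0.0, 0.5, 0.5]
gripper_width: 50.2
time_s: 2.37
ee_pos: [486.7, 24.6, 19.1]
ee_rot: [6.8, 89.9, 4.9]
force: [-0.3, -0.0, 0.8]
gripper_width: 50.2
t 2.37 pos [486.7  24.6  19.1] w 50.2 F [-0.3 -0.   0.8] T [ 0.01 -0.01  0.04]
toolx [ 1.5e-03  1.0e-04 -1.0e+00] tooly [3.250e-02 9.995e-01 2.000e-04] q [  1.5  22.2 115.3   0.   42.4 -86.6]
rotvec [-0.0001  0.0015 -0.0007] rows 0.0
rotvec [-2.4000e-03 -2.0000e-04  3.1409e+00] rows 25.1
```

```bash
python3 -m creep '[{"translation":[0,-0.2,-0.3],"delta_rot":[0,0,0]},{"translation":[0,0,0],"delta_rot":[0,0,0]}]'
python3 -m creep '[{"translation":[0,0,0],"delta_rot":[0,0,0]},{"translation":[0,0,0],"delta_rot":[0,0,0]},{"translation":[0,0,0],"delta_rot":[0,0,0]},{"translation":[0,0,0],"delta_rot":[0,0,0]},{"translation":[0,0,0],"delta_rot":[0,0,0]}]' -1 60
python3 -m creep '[{"translation":[0,0,0],"delta_rot":[0,0,0]},{"translation":[0,0,0],"delta_rot":[0,0,0]},{"translation":[0,0,0],"delta_rot":[0,0,0]}]'
python3 st.py -1.9
```

```text
time_s: 2.53
ee_pos: [486.4, 22.3, 15.6]
ee_rot: [3.1, 89.9, 1.2]
force: [-0.3, -0.9, -0.3]
gripper_width: 50.1
time_s: 2.95
ee_pos: [486.1, 22.5, 15.4]
ee_rot: [36.6, 90.0, 34.7]
force: [0.2, 0.7, 1.4]
gripper_width: 20.0
time_s: 3.2
ee_pos: [486.0, 22.5, 15.3]
ee_rot: [96.2, 90.0, 94.3]
force: [-0.7, 0.1, -0.2]
gripper_width: 1.1
t 3.2 pos [486.   22.5  15.3] w 1.1 F [-0.7  0.1 -0.2] T [0.01 0.03 0.01]
toolx [-0.e+00  1.e-04 -1.e+00] tooly [3.280e-02 9.995e-01 1.000e-04] q [  1.3  22.5 115.6   0.   41.9 -86.8]
rotvec [-0.0001 -0.     -0.0004] rows 0.0
rotvec [ 0.0000e+00 -2.0000e-04  3.1412e+00] rows 25.1
```

The fingers closed to 1 mm, so the grasp missed. I'll look.

```bash
python3 - <<'E'
from h import *
q,e=grab("side","s2");p,d=grab("top","t2")
cv2.imwrite("pics/s2c.png",cv2.resize(q[140:290,180:360],None,fx=3,fy=3)[:,:,::-1])
E
```

```text
(no output)
```

View pics/s2c.png

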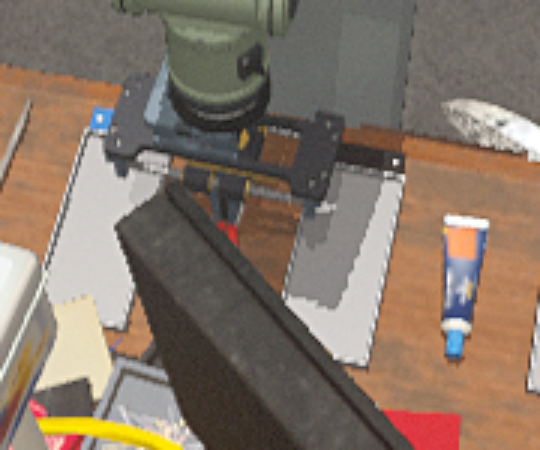

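View pics/t2.png

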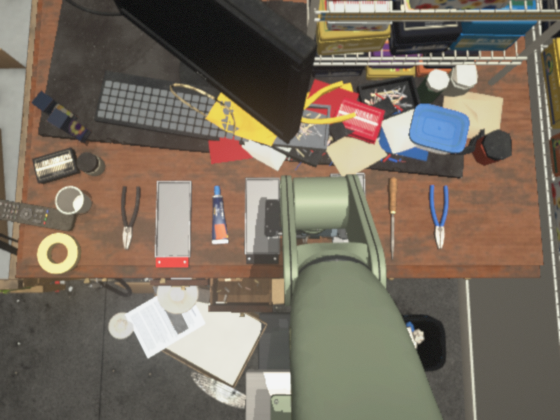

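```bash
python3 - <<'E'
from h import *
f=np.load("s2.npz");W=world("side",f["d"])
for v in range(196,226,2): print(v,[tuple(int(round(x)) for x in W[v,u]) for u in range(248,266,3)])
cv2.imwrite("pics/s2d.png",cv2.resize(f["p"][180:235,225:300],None,fx=9,fy=9,interpolation=cv2.INTER_NEAREST)[:,:,::-1])
E
```

```text
196 [(513, 13, 129), (504, 18, 116), (509, 27, 128), (510, 34, 131), (513, 42, 140), (511, 49, 139)]
198 [(518, 14, 129), (504, 17, 106), (515, 28, 128), (512, 34, 126), (508, 41, 122), (505, 47, 118)]
200 [(523, 16, 128), (517, 21, 120), (518, 29, 124), (517, 36, 125), (516, 43, 127), (510, 48, 117)]
202 [(524, 15, 120), (502, 15, 83), (523, 30, 125), (523, 37, 127), (522, 44, 128), (518, 50, 123)]
204 [(522, 14, 107), (503, 15, 73), (524, 30, 116), (524, 37, 120), (526, 45, 125), (519, 50, 114)]
206 [(472, -4, -1), (504, 15, 64), (500, 21, 60), (524, 37, 108), (524, 44, 112), (463, 34, -2)]
208 [(477, -3, -3), (501, 14, 49), (499, 20, 46), (506, 31, 65), (476, 30, 9), (471, 36, 3)]
210 [(694, 73, 415), (501, 13, 38), (502, 21, 43), (503, 29, 47), (481, 31, 8), (476, 37, 0)]
212 [(699, 75, 417), (488, 8, 1), (501, 20, 30), (504, 29, 38), (483, 31, 0), (483, 39, 3)]
214 [(702, 75, 417), (700, 80, 415), (496, 18, 8), (493, 25, 6), (489, 32, 1), (486, 40, -1)]
216 [(707, 77, 419), (704, 81, 416), (498, 18, 1), (500, 27, 9), (494, 33, -1), (493, 41, 1)]
218 [(707, 76, 413), (708, 82, 415), (708, 87, 418), (507, 29, 11), (500, 35, 0), (498, 42, 0)]
220 [(712, 78, 415), (711, 82, 415), (712, 88, 418), (708, 92, 413), (506, 36, 0), (504, 44, 0)]
222 [(716, 79, 416), (713, 83, 411), (714, 88, 416), (713, 93, 416), (511, 37, 0), (511, 45, 3)]
224 [(719, 79, 414), (718, 84, 414), (716, 89, 413), (717, 94, 417), (715, 98, 415), (516, 47, 2)]
```

View pics/s2d.png

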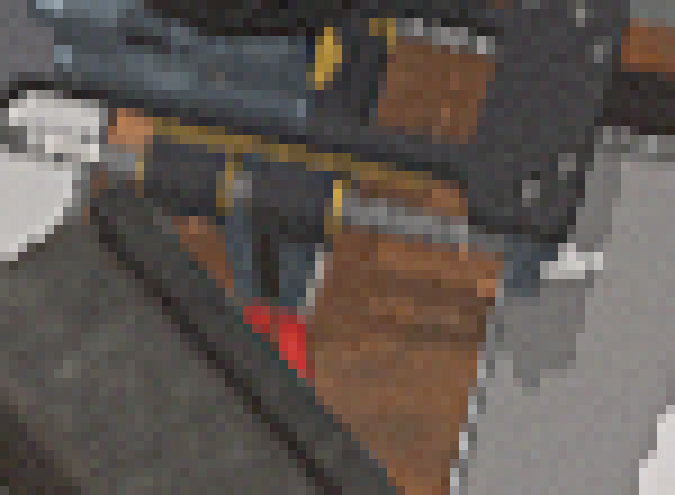

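```bash
python3 - <<'E'
from h import *
f=np.load("s1.npz");W=world("side",f["d"])
for v in range(186,216,2): print(v,[tuple(int(round(x)) for x in W[v,u]) for u in (238,241,244,247,262,265,268,271)])
cv2.imwrite("pics/s1d.png",cv2.resize(f["p"][170:225,225:300],None,fx=9,fy=9,interpolation=cv2.INTER_NEAREST)[:,:,::-1])
E
```

```text
186 [(513, -8, 168), (502, -5, 150), (484, -4, 121), (472, -1, 103), (511, 48, 184), (510, 55, 185), (511, 62, 189), (513, 69, 194)]
188 [(520, -6, 170), (514, -1, 163), (516, 7, 168), (513, 13, 166), (409, 19, -4), (507, 54, 170), (513, 62, 183), (512, 69, 183)]
190 [(522, -6, 165), (502, -7, 131), (518, 7, 163), (516, 13, 162), (417, 21, 0), (512, 55, 171), (511, 62, 171), (509, 68, 169)]
192 [(522, -7, 155), (500, -8, 119), (497, -1, 116), (478, 0, 85), (515, 48, 164), (516, 56, 168), (515, 62, 169), (514, 69, 170)]
194 [(440, -40, -4), (499, -9, 107), (497, -2, 105), (477, -1, 72), (520, 49, 163), (522, 57, 170), (523, 64, 174), (520, 71, 172)]
196 [(448, -37, 1), (500, -9, 100), (500, -2, 102), (444, -14, 1), (435, 25, 0), (524, 57, 164), (526, 65, 169), (524, 71, 169)]
198 [(455, -36, 2), (503, -9, 94), (499, -3, 90), (448, -13, -1), (440, 26, -1), (522, 57, 151), (524, 64, 157), (524, 71, 159)]
200 [(681, 53, 418), (501, -10, 81), (500, -3, 81), (454, -11, -1), (448, 28, 3), (502, 51, 105), (504, 59, 112), (441, 51, -2)]
202 [(683, 54, 415), (681, 58, 413), (500, -4, 70), (461, -10, 0), (454, 30, 3), (501, 50, 92), (503, 58, 99), (446, 52, -2)]
204 [(687, 55, 415), (686, 60, 415), (468, -16, 0), (466, -8, -1), (459, 31, 1), (500, 50, 82), (503, 58, 90), (453, 54, -1)]
206 [(690, 55, 414), (690, 61, 416), (689, 65, 415), (472, -7, -1), (465, 32, 2), (500, 50, 71), (503, 58, 79), (459, 55, 0)]
208 [(694, 56, 414), (693, 61, 415), (692, 66, 415), (479, -5, 1), (470, 33, 0), (470, 41, 4), (467, 49, 1), (465, 56, 0)]
210 [(698, 57, 415), (696, 62, 413), (696, 67, 415), (695, 72, 416), (477, 35, 2), (474, 42, -1), (474, 50, 2), (471, 58, 0)]
212 [(701, 58, 415), (700, 63, 414), (699, 68, 413), (699, 73, 415), (484, 37, 4), (480, 44, 0), (478, 51, -1), (475, 59, -3)]
214 [(706, 60, 417), (704, 64, 415), (699, 67, 408), (702, 74, 415), (488, 37, 1), (483, 44, -6), (484, 52, -1), (483, 60, 1)]
```

View pics/s1d.png

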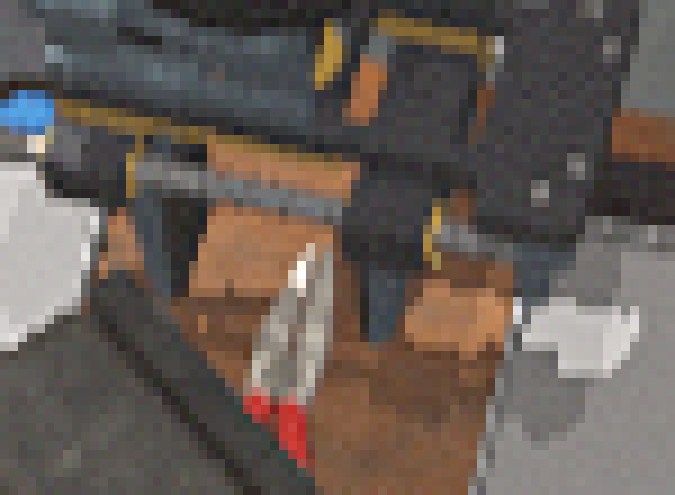

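Depth on the side view puts the fingertips near z≈20 where the TCP reading implies about 1, so they closed above the jaws. The pliers were not disturbed. I'll reopen and go lower in guarded steps.

```bash
python3 -m creep '[{"translation":[0,0,0],"delta_rot":[0,0,0]},{"translation":[0,0,0],"delta_rot":[0,0,0]},{"translation":[0,0,0],"delta_rot":[0,0,0]},{"translation":[0,0,0],"delta_rot":[0,0,0]},{"translation":[0,0,0],"delta_rot":[0,0,0]}]' 0.1
python3 -m creep '[{"translation":[0,0,-0.4],"delta_rot":[0,0,0]},{"translation":[0,0,-0.3],"delta_rot":[0,0,0]},{"translation":[0,0,-0.3],"delta_rot":[0,0,0]},{"translation":[0,0,0],"delta_rot":[0,0,0]},{"translation":[0,0,0],"delta_rot":[0,0,0]}]'
python3 - <<'E'
from h import *
q,e=grab("side","s3");W=world("side",e)
for v in range(200,222,1): print(v,[tuple(int(round(x)) for x in W[v,u]) for u in (241,244,247,262,265,268,271)])
cv2.imwrite("pics/s3d.png",cv2.resize(q[170:225,225:300],None,fx=9,fy=9,interpolation=cv2.INTER_NEAREST)[:,:,::-1])
E
python3 st.py
```

```text
time_s: 3.72
ee_pos: [486.0, 22.5, 15.3]
ee_rot: [97.2, 90.0, 95.3]
force: [-0.4, -0.6, 0.6]
gripper_width: 30.8
time_s: 4.13
ee_pos: [485.8, 22.5, 4.9]
ee_rot: [176.0, 90.0, 174.1]
force: [0.0, 0.3, -0.4]
gripper_width: 50.0
200 [(517, -4, 110), (516, 3, 112), (516, 10, 113), (446, 28, -2), (507, 52, 115), (513, 61, 128), (513, 68, 130)]
201 [(518, -4, 107), (516, 3, 106), (516, 10, 110), (449, 28, -1), (512, 54, 119), (508, 60, 114), (509, 68, 119)]
202 [(683, 59, 416), (501, -3, 74), (519, 11, 110), (453, 29, 1), (514, 54, 117), (511, 61, 115), (511, 68, 118)]
203 [(685, 59, 417), (500, -4, 65), (479, -3, 29), (515, 47, 112), (514, 54, 113), (515, 62, 118), (515, 69, 119)]
204 [(688, 60, 418), (501, -4, 63), (483, -2, 32), (518, 47, 112), (518, 55, 115), (516, 62, 114), (517, 69, 118)]
205 [(688, 60, 416), (686, 64, 414), (483, -3, 25), (518, 47, 108), (523, 56, 120), (521, 63, 118), (518, 69, 117)]
206 [(691, 61, 417), (690, 66, 417), (483, -3, 20), (466, 32, 3), (527, 57, 121), (523, 63, 117), (522, 70, 118)]
207 [(691, 61, 414), (691, 66, 417), (483, -3, 14), (465, 32, -4), (52
[... 1104 characters left out ...]
, 75, 413), (498, 40, 4), (502, 49, 16), (493, 55, 0), (490, 62, -1)]
218 [(712, 66, 416), (710, 71, 415), (704, 74, 405), (499, 40, 0), (497, 47, -1), (495, 55, -1), (494, 63, 0)]
219 [(713, 66, 415), (712, 71, 415), (710, 76, 414), (502, 40, 0), (499, 48, -1), (497, 56, -2), (498, 64, 3)]
220 [(714, 67, 415), (714, 72, 416), (712, 76, 415), (505, 41, 0), (502, 49, -1), (502, 57, 2), (500, 64, 1)]
221 [(716, 67, 414), (715, 72, 415), (715, 77, 416), (508, 42, 0), (507, 50, 3), (503, 57, -2), (503, 65, 1)]
t 4.18 pos [486.   22.4   5.1] w 50.0 F [-0.6  0.3 -0.8] T [ 0.05  0.04 -0.  ]
toolx [-3.e-04  1.e-04 -1.e+00] tooly [3.280e-02 9.995e-01 1.000e-04] q [  1.3  23.4 116.2   0.   40.4 -86.8]
```

View pics/s3d.png

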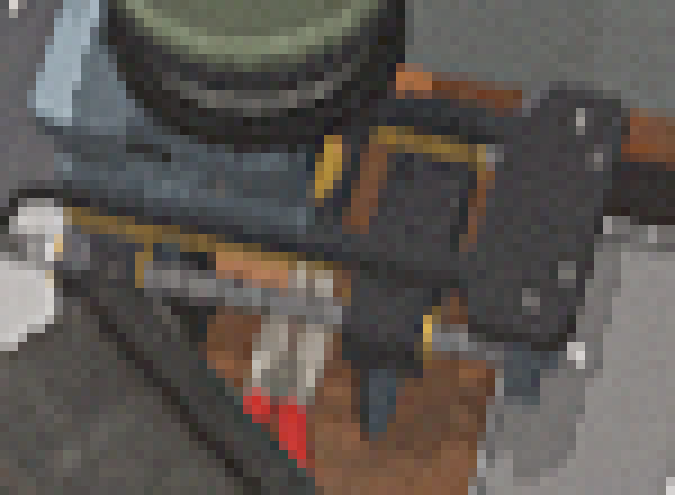

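Tip still about 10 mm up, with no contact force. I'll lower in small steps, watching the force.

```bash
python3 -m creep '[{"translation":[0,0,-0.3],"delta_rot":[0,0,0]},{"translation":[0,0,-0.2],"delta_rot":[0,0,0]},{"translation":[0,0,0],"delta_rot":[0,0,0]}]'
python3 -m creep '[{"translation":[0,0,-0.2],"delta_rot":[0,0,0]},{"translation":[0,0,0],"delta_rot":[0,0,0]}]'
python3 - <<'E'
from h import *
q,e=grab("side","s4");W=world("side",e)
for v in range(212,224,1): print(v,[tuple(int(round(x)) for x in W[v,u]) for u in (263,265,266,268,270)])
E
```

```text
time_s: 4.43
ee_pos: [485.7, 22.4, -0.1]
ee_rot: [176.7, 90.0, 174.8]
force: [-0.4, -0.5, -0.7]
gripper_width: 50.1
time_s: 4.6
ee_pos: [485.9, 22.5, -2.0]
ee_rot: [169.1, 90.0, 167.2]
force: [0.2, -0.9, -0.4]
gripper_width: 50.0
212 [(481, 38, 0), (503, 50, 45), (504, 53, 48), (505, 58, 51), (524, 68, 91)]
213 [(483, 39, -2), (505, 50, 42), (501, 52, 37), (503, 58, 43), (479, 57, -2)]
214 [(490, 41, 6), (502, 49, 32), (505, 53, 39), (503, 57, 37), (484, 58, 1)]
215 [(489, 40, -2), (502, 49, 27), (502, 52, 28), (502, 57, 30), (487, 59, 2)]
216 [(495, 42, 4), (503, 49, 22), (504, 52, 26), (501, 57, 22), (488, 59, -2)]
217 [(496, 42, 1), (502, 49, 16), (503, 52, 19), (492, 54, -1), (493, 60, 3)]
218 [(500, 43, 3), (503, 49, 12), (505, 52, 17), (495, 55, -2), (495, 60, 1)]
219 [(501, 43, -1), (499, 48, -2), (503, 52, 6), (497, 55, -2), (497, 61, -1)]
220 [(504, 44, 0), (504, 49, 2), (503, 52, 2), (501, 56, 0), (499, 61, -3)]
221 [(508, 45, 3), (505, 49, -1), (505, 52, 0), (505, 57, 1), (503, 62, -1)]
222 [(509, 45, -2), (509, 50, 1), (509, 53, 3), (507, 58, 0), (504, 62, -3)]
223 [(513, 46, 1), (512, 51, 1), (511, 53, 1), (509, 58, -1), (509, 63, 0)]
```

```bash
python3 -m creep '[{"translation":[0,0,-0.2],"delta_rot":[0,0,0]},{"translation":[0,0,0],"delta_rot":[0,0,0]}]'
python3 -m creep '[{"translation":[0,0,0],"delta_rot":[0,0,0]},{"translation":[0,0,0],"delta_rot":[0,0,0]},{"translation":[0,0,0],"delta_rot":[0,0,0]},{"translation":[0,0,0],"delta_rot":[0,0,0]},{"translation":[0,0,0],"delta_rot":[0,0,0]}]' -1 60
python3 -m creep '[{"translation":[0,0,0],"delta_rot":[0,0,0]},{"translation":[0,0,0],"delta_rot":[0,0,0]},{"translation":[0,0,0],"delta_rot":[0,0,0]}]'
```

```text
time_s: 4.82
ee_pos: [485.9, 22.4, -4.0]
ee_rot: [167.7, 90.0, 165.8]
force: [-0.1, -0.1, -0.6]
gripper_width: 50.1
time_s: 5.23
ee_pos: [486.0, 22.4, -3.7]
ee_rot: [4.2, 90.0, 2.3]
force: [0.9, -0.8, 0.2]
gripper_width: 19.9
time_s: 5.48
ee_pos: [486.1, 22.4, -3.7]
ee_rot: [58.3, 90.0, 56.4]
force: [-0.3, -0.0, -0.8]
gripper_width: 18.6
```

Gripped at 18.6 mm, against the 18 mm jaw width. I'll lift and check.

```bash
python3 -m creep '[{"translation":[0,0,0.5],"delta_rot":[0,0,0]},{"translation":[0,0,1.5],"delta_rot":[0,0,0]},{"translation":[0,0,2],"delta_rot":[0,0,0]},{"translation":[0,0,2],"delta_rot":[0,0,0]},{"translation":[0,0,2],"delta_rot":[0,0,0]}]'
python3 -m creep '[{"translation":[0,0,0],"delta_rot":[0,0,0]},{"translation":[0,0,0],"delta_rot":[0,0,0]}]'
python3 - <<'E'
from h import *
q,e=grab("side","s5")
cv2.imwrite("pics/s5c.png",cv2.resize(q[140:290,180:360],None,fx=3,fy=3)[:,:,::-1])
E
```

```text
time_s: 5.9
ee_pos: [485.6, 22.5, 77.2]
ee_rot: [174.0, 90.0, 172.1]
force: [0.7, -0.8, -0.6]
gripper_width: 18.4
time_s: 6.07
ee_pos: [486.5, 22.5, 77.1]
ee_rot: [5.4, 89.9, 3.6]
force: [-1.2, 0.3, -1.2]
gripper_width: 18.1
```

View pics/s5c.png

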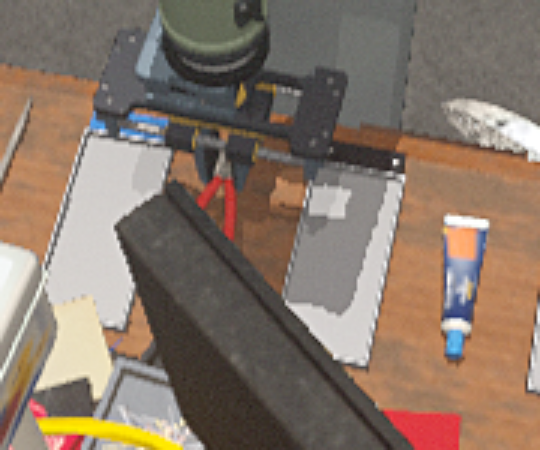

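The red pliers hang level between the fingers at crop (222,180). Moving over the red-tab tray.

```bash
python3 -m creep '[{"translation":[0,2,0],"delta_rot":[0,0,0]},{"translation":[-0.2,3.5,0],"delta_rot":[0,0,0]},{"translation":[-0.2,3.5,0],"delta_rot":[0,0,0]},{"translation":[-0.2,3.5,0],"delta_rot":[0,0,0]},{"translation":[-0.2,3.5,0],"delta_rot":[0,0,0]}]'
python3 -m creep '[{"translation":[-0.2,3.5,0],"delta_rot":[0,0,0.015]},{"translation":[-0.2,3.5,0],"delta_rot":[0,0,0.015]},{"translation":[-0.2,3.5,0],"delta_rot":[0,0,0.015]},{"translation":[-0.2,3,0],"delta_rot":[0,0,0]},{"translation":[0,2,0],"delta_rot":[0,0,0]}]'
python3 -m creep '[{"translation":[0,0,0],"delta_rot":[0,0,0]},{"translation":[0,0,0],"delta_rot":[0,0,0]}]'
python3 st.py 0.65
python3 - <<'E'
from h import *
q,e=grab("side","s6");p,d=grab("top","t6")
cv2.imwrite("pics/s6c.png",cv2.resize(q[140:300,320:500],None,fx=3,fy=3)[:,:,::-1])
cv2.imwrite("pics/t6c.png",cv2.resize(p[150:300,120:300],None,fx=3,fy=3)[:,:,::-1])
E
```

```text
time_s: 6.53
ee_pos: [476.6, 183.5, 74.6]
ee_rot: [-159.6, 89.8, -161.5]
force: [1.0, -0.1, -0.8]
gripper_width: 18.4
time_s: 6.95
ee_pos: [468.5, 339.8, 74.2]
ee_rot: [-161.6, 89.8, -160.8]
force: [0.1, -0.4, -1.3]
gripper_width: 18.6
time_s: 7.12
ee_pos: [468.8, 337.5, 74.3]
ee_rot: [-142.8, 89.8, -141.9]
force: [-0.4, -0.2, -1.4]
gripper_width: 18.6
t 7.12 pos [468.8 337.5  74.3] w 18.6 F [-0.4 -0.2 -1.4] T [-0.06  0.06  0.04]
toolx [-0.003  -0.0023 -1.    ] tooly [-0.0143  0.9999 -0.0023] q [ 34.6  25.   99.7  -0.   55.5 -56.2]
rotvec [ 0.0023 -0.003  -0.003 ] rows 0.0
rotvec [0.0047 0.0037 3.1386] rows 25.1
```

View pics/s6c.png

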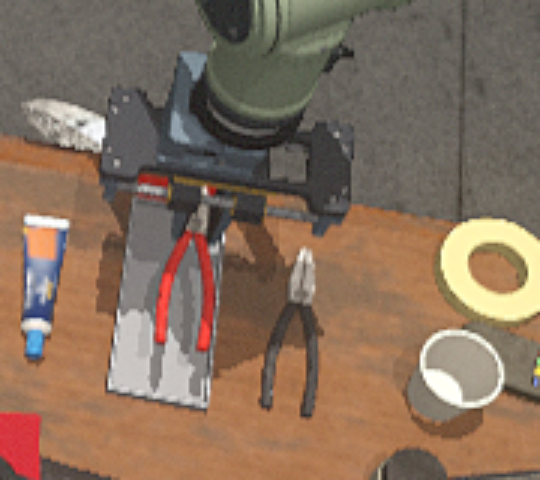

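View pics/t6c.png

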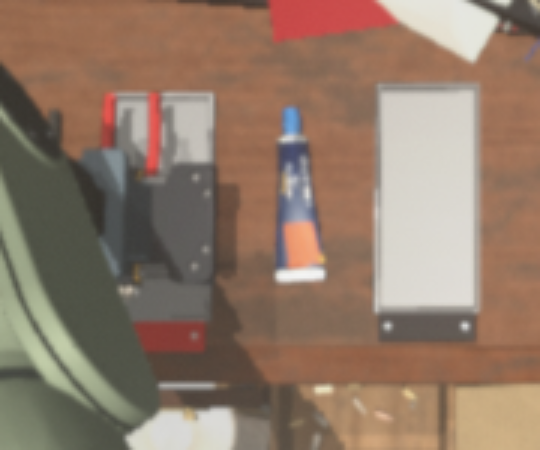

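```bash
cat > pl.py <<'E'
from h import *
import sys
def sel(p,d,n,col,ylo,yhi,xlo=425,xhi=615):
    W=world(n,d);h=cv2.cvtColor(p,cv2.COLOR_RGB2HSV).astype(int)
    if col=="red": m=((h[...,0]<8)|(h[...,0]>172))&(h[...,1]>140)
    if col=="blue": m=(abs(h[...,0]-108)<10)&(h[...,1]>150)
    if col=="black": m=(h[...,2]<75)
    m&=(d>0)&(W[...,1]>ylo)&(W[...,1]<yhi)&(W[...,0]>xlo)&(W[...,0]<xhi)&(W[...,2]<130)
    q=W[m]
    for x0 in range(440,620,15):
        s=q[(q[:,0]>=x0)&(q[:,0]<x0+15)]
        if len(s)>3: print(n,"x%d n%d y %.0f..%.0f z med %.1f min %.0f"%(x0,len(s),*np.percentile(s[:,1],[2,98]),np.median(s[:,2]),np.percentile(s[:,2],3)))
    print("xmax",q[:,0].max() if len(q) else None)
if __name__=="__main__":
    tag,n,col,ylo,yhi=sys.argv[1:6]; f=np.load(tag+".npz"); sel(f["p"],f["d"],n,col,float(ylo),float(yhi))
E
python3 pl.py s6 side red 290 385; python3 pl.py t6 top red 290 400
```

```text
side x470 n15 y 330..346 z med 87.9 min 84
side x485 n46 y 325..353 z med 87.6 min 36
side x500 n40 y 320..358 z med 87.7 min 84
side x515 n43 y 318..361 z med 88.3 min 84
side x530 n40 y 317..358 z med 87.0 min 82
side x545 n48 y 317..359 z med 86.9 min 84
side x560 n44 y 318..359 z med 87.1 min 82
side x575 n7 y 320..355 z med 85.4 min 82
xmax 576.6577510023847
top x515 n17 y 320..325 z med 86.4 min 84
top x530 n30 y 318..358 z med 87.2 min 86
top x545 n41 y 318..359 z med 87.0 min 84
top x560 n46 y 319..360 z med 86.2 min 84
top x575 n6 y 319..385 z med 87.2 min 11
xmax 589.3360948735376
```

Pliers are level (z≈87 along the grips), centred at y≈338 and ending at x≈577. That is inside the tray. Lowering.

```bash
python3 -m creep '[{"translation":[0.1,0,-1.5],"delta_rot":[0,0,0]},{"translation":[0,0,-2],"delta_rot":[0,0,0]},{"translation":[0,0,-1.5],"delta_rot":[0,0,0]},{"translation":[0,0,-1],"delta_rot":[0,0,0]},{"translation":[0,0,-0.5],"delta_rot":[0,0,0]}]'
python3 -m creep '[{"translation":[0,0,-0.3],"delta_rot":[0,0,0]},{"translation":[0,0,-0.2],"delta_rot":[0,0,0]},{"translation":[0,0,0],"delta_rot":[0,0,0]}]'
python3 st.py 0.65
```

```text
time_s: 7.63
ee_pos: [470.2, 335.6, 9.7]
ee_rot: [-145.2, 89.8, -144.6]
force: [-0.4, 0.1, -1.1]
gripper_width: 18.2
time_s: 7.88
ee_pos: [471.3, 337.4, 6.5]
ee_rot: [37.8, 90.0, 38.5]
force: [-0.3, 0.3, -0.3]
gripper_width: 18.6
t 7.88 pos [471.3 337.4   6.5] w 18.6 F [-0.3  0.3 -0.3] T [-0.    0.08 -0.01]
toolx [ 5.e-04  4.e-04 -1.e+00] tooly [-1.190e-02  9.999e-01  4.000e-04] q [ 34.5  29.6 103.6   0.   46.8 -56.2]
rotvec [-0.0004  0.0005 -0.0006] rows 0.0
rotvec [-8.000e-04 -6.000e-04  3.141e+00] rows 25.1
```

```bash
python3 -m creep '[{"translation":[0,0,-0.3],"delta_rot":[0,0,0]},{"translation":[0,0,-0.2],"delta_rot":[0,0,0]},{"translation":[0,0,0],"delta_rot":[0,0,0]}]'
python3 -m creep '[{"translation":[0,0,-0.1],"delta_rot":[0,0,0]},{"translation":[0,0,0],"delta_rot":[0,0,0]}]'
python3 -m creep '[{"translation":[0,0,-0.1],"delta_rot":[0,0,0]},{"translation":[0,0,0],"delta_rot":[0,0,0]}]'
```

```text
time_s: 8.13
ee_pos: [470.9, 337.5, 1.3]
ee_rot: [79.4, 90.0, 80.1]
force: [-0.0, 0.8, -1.5]
gripper_width: 18.4
time_s: 8.3
ee_pos: [471.0, 337.5, 0.3]
ee_rot: [75.6, 90.0, 76.3]
force: [-0.6, -0.0, -0.9]
gripper_width: 18.4
time_s: 8.47
ee_pos: [471.2, 337.6, -0.7]
ee_rot: [42.6, 90.0, 43.3]
force: [-0.4, -0.1, -1.1]
gripper_width: 18.6
```

```bash
python3 -m creep '[{"translation":[0,0,-0.1],"delta_rot":[0,0,0]},{"translation":[0,0,0],"delta_rot":[0,0,0]}]'
python3 pl.py s6 side red 290 385 >/dev/null; python3 - <<'E'
from h import *
grab("side","s7")
E
python3 pl.py s7 side red 290 385
```

```text
time_s: 8.63
ee_pos: [471.2, 337.6, -0.8]
ee_rot: [45.0, 90.0, 45.7]
force: [-2.3, -0.2, 4.6]
gripper_width: 18.4
side x470 n10 y 330..344 z med 11.8 min 9
side x485 n35 y 325..349 z med 12.6 min 8
side x500 n36 y 321..353 z med 12.8 min 9
side x515 n37 y 319..357 z med 12.9 min 9
side x530 n37 y 317..359 z med 13.3 min 9
side x545 n38 y 317..359 z med 13.7 min 11
side x560 n40 y 317..359 z med 13.0 min 10
side x575 n16 y 318..357 z med 13.3 min 6
xmax 579.052263651087
```

Contact with the floor is light, about 5 N, and the pliers lie flat with tops at z≈13. Releasing.

```bash
python3 -m creep '[{"translation":[0,0,0],"delta_rot":[0,0,0]},{"translation":[0,0,0],"delta_rot":[0,0,0]},{"translation":[0,0,0],"delta_rot":[0,0,0]},{"translation":[0,0,0],"delta_rot":[0,0,0]}]' -0.3
python3 -m creep '[{"translation":[0,0,0.5],"delta_rot":[0,0,0]},{"translation":[0,0,2],"delta_rot":[0,0,0]},{"translation":[0,0,3.5],"delta_rot":[0,0,0]},{"translation":[0,0,3.5],"delta_rot":[0,0,0]},{"translation":[0,0,0],"delta_rot":[0,0,0]}]'
python3 - <<'E'
from h import *
p,e=grab("side","s8");cv2.imwrite("pics/s8c.png",cv2.resize(p[140:300,320:500],None,fx=3,fy=3)[:,:,::-1])
E
python3 pl.py s8 side red 290 385; python3 st.py
```

```text
time_s: 9.02
ee_pos: [471.0, 337.4, -1.9]
ee_rot: [-175.0, 90.0, -174.3]
force: [-0.1, 0.6, -0.7]
gripper_width: 31.9
time_s: 9.43
ee_pos: [474.9, 340.1, 100.3]
ee_rot: [34.2, 89.2, 34.9]
force: [1.4, 0.5, 0.0]
gripper_width: 31.7
side x470 n11 y 332..345 z med 11.4 min 8
side x485 n34 y 326..348 z med 12.2 min 9
side x500 n34 y 321..352 z med 12.8 min 9
side x515 n38 y 319..357 z med 12.4 min 10
side x530 n38 y 317..359 z med 12.5 min 9
side x545 n36 y 317..359 z med 13.0 min 9
side x560 n43 y 317..359 z med 12.7 min 9
side x575 n13 y 319..357 z med 10.9 min 5
xmax 579.8686168770652
t 9.48 pos [473.5 339.1  97.4] w 31.9 F [-0.5 -0.4 -0.4] T [ 0.06 -0.01 -0.06]
toolx [ 0.0074  0.0052 -1.    ] tooly [-0.0122  0.9999  0.0051] q [ 34.5  23.7  98.    0.   57.8 -56.2]
```

View pics/s8c.png

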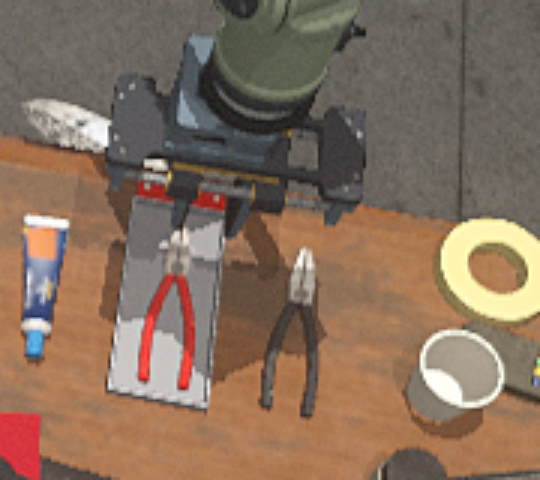

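Red pliers lie in the red-tab tray, with grip ends at crop (145,378)/(185,382). Now to the blue pliers.

```bash
python3 -m creep '[{"translation":[0,-2.5,0],"delta_rot":[0,0,0]},{"translation":[0,-4,0],"delta_rot":[0,0,0]},{"translation":[0,-4,0],"delta_rot":[0,0,0]},{"translation":[0,-4,0],"delta_rot":[0,0,0]},{"translation":[0,-4,0],"delta_rot":[0,0,0]}]' 0.1
python3 -m creep '[{"translation":[0,-4,0],"delta_rot":[0,0,-0.015]},{"translation":[0,-4,0],"delta_rot":[0,0,-0.015]},{"translation":[0,-4,0],"delta_rot":[0,0,-0.015]},{"translation":[0,-4,0],"delta_rot":[0,0,0]},{"translation":[0,-4,0],"delta_rot":[0,0,0]}]'
python3 -m creep '[{"translation":[0,-4,0],"delta_rot":[0,0,0]},{"translation":[0,-4,0],"delta_rot":[0,0,0]},{"translation":[0,-4,0],"delta_rot":[0,0,0]},{"translation":[0,-4,0],"delta_rot":[0,0,0]},{"translation":[0,-4,0],"delta_rot":[0,0,0]}]'
python3 -m creep '[{"translation":[0,-2.5,0],"delta_rot":[0,0,0]},{"translation":[0,0,0],"delta_rot":[0,0,0]},{"translation":[0,0,0],"delta_rot":[0,0,0]}]'
python3 st.py -1.9
```

```text
time_s: 9.9
ee_pos: [469.8, 150.7, 92.2]
ee_rot: [-163.1, 89.9, -162.3]
force: [0.3, 0.2, 0.7]
gripper_width: 50.3
time_s: 10.32
ee_pos: [469.8, -49.3, 92.4]
ee_rot: [170.2, 89.9, 168.3]
force: [1.9, 0.5, 0.3]
gripper_width: 50.5
time_s: 10.73
ee_pos: [469.8, -249.2, 92.2]
ee_rot: [147.3, 89.9, 145.4]
force: [0.7, -0.5, 0.1]
gripper_width: 50.0
time_s: 10.98
ee_pos: [470.0, -273.2, 92.0]
ee_rot: [142.3, 89.8, 140.3]
force: [-0.9, 0.1, 0.4]
gripper_width: 50.2
t 10.98 pos [ 470.  -273.2   92. ] w 50.2 F [-0.9  0.1  0.4] T [ 0.06  0.04 -0.  ]
toolx [-0.0021  0.0017 -1.    ] tooly [0.0356 0.9994 0.0016] q [ -31.4   21.2  103.1    0.    55.9 -119.4]
rotvec [-0.0017 -0.0021  0.0024] rows 0.0
rotvec [-3.2000e-03  2.7000e-03 -3.1392e+00] rows 25.1
```

```bash
python3 -m creep '[{"translation":[0.3,-2,-0.5],"delta_rot":[0,0,0]},{"translation":[0,0,-2],"delta_rot":[0,0,0]},{"translation":[0,0,-2],"delta_rot":[0,0,0]},{"translation":[0,0,-1.5],"delta_rot":[0,0,0]},{"translation":[0,0,0],"delta_rot":[0,0,0]}]'
python3 -m creep '[{"translation":[0,0,0],"delta_rot":[0,0,0]}]'
python3 st.py -1.9
python3 - <<'E'
from h import *
p,d=grab("top","t9");cv2.imwrite("pics/t9c.png",cv2.resize(p[150:280,340:520],None,fx=3,fy=3)[:,:,::-1])
E
```

```text
time_s: 11.4
ee_pos: [471.5, -289.3, 29.9]
ee_rot: [146.0, 89.5, 144.2]
force: [-0.5, 0.2, 0.2]
gripper_width: 49.9
time_s: 11.48
ee_pos: [473.3, -290.7, 32.5]
ee_rot: [144.2, 89.8, 142.4]
force: [-0.1, -0.1, 0.9]
gripper_width: 49.9
t 11.48 pos [ 473.3 -290.7   32.5] w 49.9 F [-0.1 -0.1  0.9] T [-0.03  0.03  0.  ]
toolx [-0.0026  0.002  -1.    ] tooly [0.0313 0.9995 0.0019] q [ -32.8   26.1  105.3    0.    48.8 -121. ]
rotvec [-0.002  -0.0026 -0.0018] rows 0.0
rotvec [ 4.0000e-03 -3.1000e-03  3.1397e+00] rows 25.1
```

View pics/t9c.png

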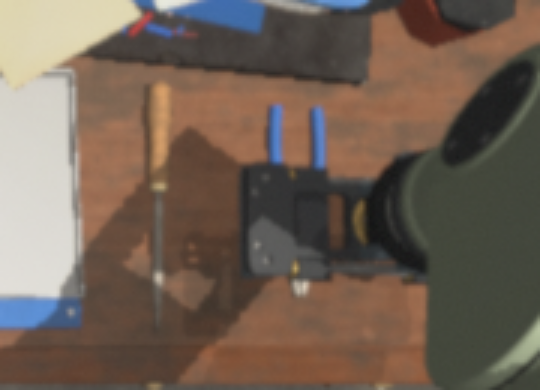

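Top view shows the blue pliers undisturbed, with grips at (277,130)/(318,130) and the tip at (301,287). The gripper is over the jaws.

```bash
python3 -m creep '[{"translation":[0,-0.2,-1.5],"delta_rot":[0,0,0]},{"translation":[0,0,-1.0],"delta_rot":[0,0,0]},{"translation":[0,0,-0.4],"delta_rot":[0,0,0]},{"translation":[0,0,0],"delta_rot":[0,0,0]},{"translation":[0,0,0],"delta_rot":[0,0,0]}]'
python3 st.py -1.9
```

```text
time_s: 11.95
ee_pos: [474.2, -294.4, 4.6]
ee_rot: [12.2, 90.0, 10.3]
force: [0.2, 0.3, 0.7]
gripper_width: 50.6
t 11.95 pos [ 474.2 -294.4    4.6] w 50.6 F [0.2 0.3 0.7] T [ 0.04  0.02 -0.02]
toolx [ 1.e-04  0.e+00 -1.e+00] tooly [0.0326 0.9995 0.    ] q [ -33.    28.3  106.6    0.    45.1 -121.2]
rotvec [-0.      0.0001 -0.0005] rows 0.0
rotvec [-2.0000e-04 -0.0000e+00  3.1411e+00] rows 25.1
```

```bash
python3 -m creep '[{"translation":[-0.1,0.1,-0.4],"delta_rot":[0,0,0]},{"translation":[0,0,-0.3],"delta_rot":[0,0,0]},{"translation":[0,0,0],"delta_rot":[0,0,0]}]'
python3 -m creep '[{"translation":[0,0,-0.1],"delta_rot":[0,0,0]},{"translation":[0,0,0],"delta_rot":[0,0,0]}]'
```

```text
time_s: 12.2
ee_pos: [472.7, -293.3, -3.1]
ee_rot: [140.1, 90.0, 138.2]
force: [0.4, -0.3, -0.7]
gripper_width: 50.1
time_s: 12.37
ee_pos: [473.0, -293.5, -3.8]
ee_rot: [98.4, 90.0, 96.5]
force: [0.0, -1.3, 0.7]
gripper_width: 50.4
```

```bash
python3 -m creep '[{"translation":[0,0,0],"delta_rot":[0,0,0]},{"translation":[0,0,0],"delta_rot":[0,0,0]},{"translation":[0,0,0],"delta_rot":[0,0,0]},{"translation":[0,0,0],"delta_rot":[0,0,0]},{"translation":[0,0,0],"delta_rot":[0,0,0]}]' -1 60
python3 -m creep '[{"translation":[0,0,0],"delta_rot":[0,0,0]},{"translation":[0,0,0],"delta_rot":[0,0,0]},{"translation":[0,0,0],"delta_rot":[0,0,0]}]'
python3 -m creep '[{"translation":[0,0,0.5],"delta_rot":[0,0,0]},{"translation":[0,0,1.5],"delta_rot":[0,0,0]},{"translation":[0,0,2],"delta_rot":[0,0,0]},{"translation":[0,0,2],"delta_rot":[0,0,0]},{"translation":[0,0,2],"delta_rot":[0,0,0]}]'
python3 -m creep '[{"translation":[0,0,0],"delta_rot":[0,0,0]},{"translation":[0,0,0],"delta_rot":[0,0,0]}]'
python3 - <<'E'
from h import *
p,d=grab("top","t10");cv2.imwrite("pics/t10c.png",cv2.resize(p[150:280,340:520],None,fx=3,fy=3)[:,:,::-1])
E
python3 pl.py t10 top blue -330 -250;python3 st.py -1.9
```

```text
time_s: 12.78
ee_pos: [473.1, -293.7, -3.6]
ee_rot: [-38.2, 90.0, -40.1]
force: [0.5, 0.7, -0.1]
gripper_width: 19.9
time_s: 13.03
ee_pos: [473.1, -293.6, -3.7]
ee_rot: [16.4, 90.0, 14.5]
force: [0.8, -0.2, 0.7]
gripper_width: 18.2
time_s: 13.45
ee_pos: [472.6, -293.3, 77.1]
ee_rot: [146.5, 89.9, 144.6]
force: [1.0, -0.1, -0.1]
gripper_width: 18.3
time_s: 13.62
ee_pos: [473.4, -293.8, 77.1]
ee_rot: [-29.6, 89.9, -31.5]
force: [0.3, -0.1, -1.3]
gripper_width: 18.3
top x545 n8 y -277..-275 z med 89.9 min 88
xmax 564.98195230816
t 13.67 pos [ 472.6 -293.3   75.9] w 18.2 F [ 0.3  0.4 -1.3] T [0.03 0.08 0.02]
toolx [-5.e-04  4.e-04 -1.e+00] tooly [3.290e-02 9.995e-01 4.000e-04] q [ -33.    23.1  102.6    0.    54.3 -121.1]
rotvec [-0.0004 -0.0005 -0.0003] rows 0.0
rotvec [ 8.0000e-04 -7.0000e-04  3.1413e+00] rows 25.1
```

```bash
python3 -m creep '[{"translation":[0,2,0],"delta_rot":[0,0,0]},{"translation":[0.1,3.5,0],"delta_rot":[0,0,0.017]},{"translation":[0.1,3.5,0],"delta_rot":[0,0,0.017]},{"translation":[0.2,3.5,0],"delta_rot":[0,0,0.016]},{"translation":[0.2,3.5,0],"delta_rot":[0,0,0]}]'
python3 -m creep '[{"translation":[0.1,3.5,0],"delta_rot":[0,0,0]},{"translation":[0,1.6,0],"delta_rot":[0,0,0]},{"translation":[0,0,0],"delta_rot":[0,0,0]},{"translation":[0,0,0],"delta_rot":[0,0,0]}]'
python3 - <<'E'
from h import *
p,d=grab("top","t11");cv2.imwrite("pics/t11c.png",cv2.resize(p[150:280,300:480],None,fx=3,fy=3)[:,:,::-1])
p,d=grab("side","s11");cv2.imwrite("pics/s11c.png",cv2.resize(p[140:290,140:320],None,fx=3,fy=3)[:,:,::-1])
E
python3 pl.py t11 top blue -130 -40; python3 pl.py s11 side blue -130 -40;python3 st.py .9
```

```text
time_s: 14.08
ee_pos: [477.5, -131.8, 74.6]
ee_rot: [159.2, 89.8, 160.2]
force: [0.7, -0.1, -1.5]
gripper_width: 18.4
time_s: 14.42
ee_pos: [479.1, -81.9, 75.1]
ee_rot: [175.0, 89.8, 176.1]
force: [-0.3, -0.3, -1.3]
gripper_width: 18.4
xmax None
side x485 n16 y -90..-71 z med 87.0 min 85
side x500 n24 y -93..-67 z med 88.4 min 83
side x515 n21 y -93..-63 z med 88.3 min 85
side x530 n16 y -96..-62 z med 87.6 min 85
side x545 n19 y -96..-60 z med 87.5 min 83
side x560 n18 y -96..-60 z med 87.9 min 85
side x575 n17 y -96..-61 z med 86.8 min 82
xmax 587.7298038127714
t 14.52 pos [479.7 -83.3  75.5] w 18.3 F [ 0.4  0.2 -1. ] T [ 0.03 -0.01 -0.01]
toolx [-1.3e-03 -1.0e-04 -1.0e+00] tooly [-1.680e-02  9.999e-01 -1.000e-04] q [ -11.2   17.8  111.6   -0.    50.7 -102.1]
rotvec [ 0.0001 -0.0013 -0.0011] rows 0.0
rotvec [2.1000e-03 2.0000e-04 3.1405e+00] rows 25.1
```

View pics/t11c.png

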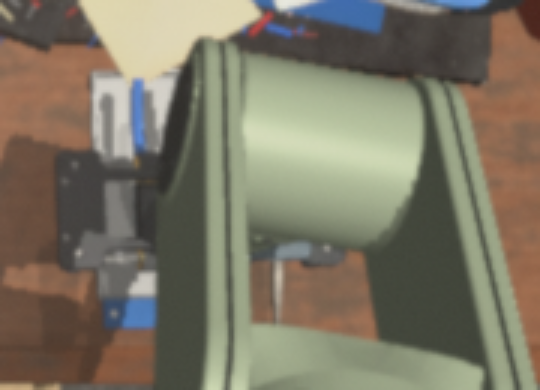

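View pics/s11c.png

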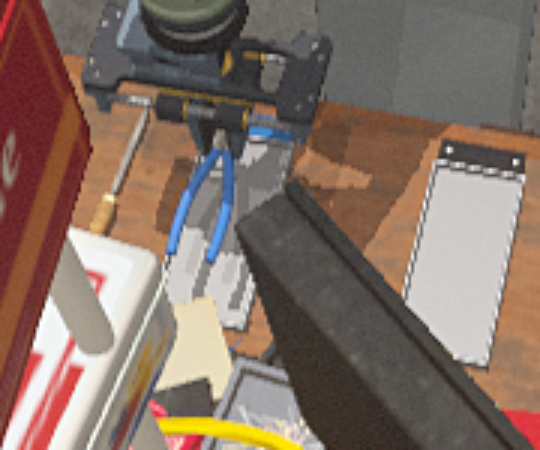

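Blue pliers are level over the blue-tab tray, with grip ends at x≈587, short of the paper corner at x≈595. Lowering gently.

```bash
python3 -m creep '[{"translation":[0.1,0,-1],"delta_rot":[0,0,0]},{"translation":[0,0,-1],"delta_rot":[0,0,0]},{"translation":[0,0,-1],"delta_rot":[0,0,0]},{"translation":[0,0,-1],"delta_rot":[0,0,0]},{"translation":[0,0,0],"delta_rot":[0,0,0]}]'
python3 -m creep '[{"translation":[0,0,0],"delta_rot":[0,0,0]}]'
python3 - <<'E'
from h import *
p,d=grab("side","s12");cv2.imwrite("pics/s12c.png",cv2.resize(p[140:290,140:320],None,fx=3,fy=3)[:,:,::-1])
E
python3 pl.py s12 side blue -130 -40;python3 st.py .9
```

```text
time_s: 14.93
ee_pos: [479.3, -83.3, 33.8]
ee_rot: [168.5, 89.7, 169.3]
force: [0.1, 0.2, -0.7]
gripper_width: 18.3
time_s: 15.02
ee_pos: [480.4, -83.3, 35.3]
ee_rot: [168.1, 89.9, 169.0]
force: [0.3, -0.2, -0.4]
gripper_width: 18.8
side x485 n9 y -90..-76 z med 48.7 min 46
side x500 n20 y -90..-69 z med 48.5 min 44
side x515 n16 y -95..-66 z med 48.3 min 44
side x530 n14 y -97..-64 z med 49.2 min 44
side x545 n18 y -97..-61 z med 47.4 min 44
side x560 n11 y -96..-62 z med 47.5 min 45
side x575 n14 y -99..-62 z med 46.6 min 44
xmax 589.4902792303396
t 15.07 pos [481.  -83.3  36. ] w 18.3 F [-0.2 -0.4 -0.8] T [0.05 0.05 0.07]
toolx [-5.e-04  1.e-04 -1.e+00] tooly [-1.590e-02  9.999e-01  1.000e-04] q [ -11.2   20.9  114.1    0.    45.  -102.1]
rotvec [-0.0001 -0.0005 -0.0002] rows 0.0
rotvec [ 8.0000e-04 -2.0000e-04  3.1414e+00] rows 25.1
```

View pics/s12c.png

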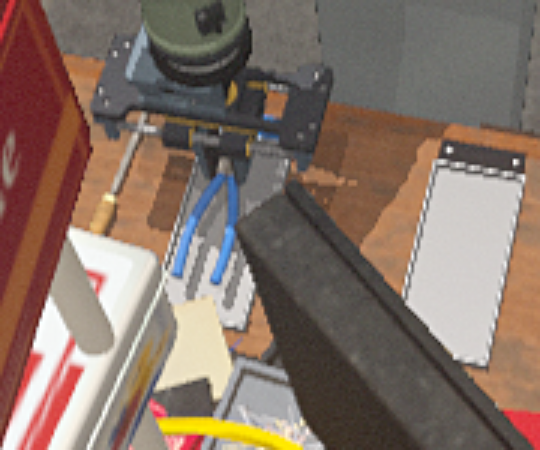

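```bash
python3 -m creep '[{"translation":[-0.1,0.1,-1],"delta_rot":[0,0,0]},{"translation":[0,0,-1],"delta_rot":[0,0,0]},{"translation":[0,0,-0.6],"delta_rot":[0,0,0]},{"translation":[0,0,-0.3],"delta_rot":[0,0,0]},{"translation":[0,0,-0.2],"delta_rot":[0,0,0]}]'
python3 -m creep '[{"translation":[0,0,0],"delta_rot":[0,0,0]},{"translation":[0,0,0],"delta_rot":[0,0,0]}]'
```

```text
time_s: 15.48
ee_pos: [480.2, -81.7, 5.2]
ee_rot: [2.9, 90.0, 3.8]
force: [0.2, -0.1, -0.7]
gripper_width: 18.2
time_s: 15.65
ee_pos: [480.4, -81.6, 5.6]
ee_rot: [-4.2, 90.0, -3.2]
force: [-0.2, -0.0, -0.8]
gripper_width: 18.7
```

```bash
python3 -m creep '[{"translation":[0,0,-0.3],"delta_rot":[0,0,0]},{"translation":[0,0,-0.2],"delta_rot":[0,0,0]},{"translation":[0,0,0],"delta_rot":[0,0,0]}]'
python3 -m creep '[{"translation":[0,0,-0.1],"delta_rot":[0,0,0]},{"translation":[0,0,0],"delta_rot":[0,0,0]}]'
python3 -m creep '[{"translation":[0,0,-0.1],"delta_rot":[0,0,0]},{"translation":[0,0,0],"delta_rot":[0,0,0]}]'
```

```text
time_s: 15.9
ee_pos: [479.8, -81.5, 0.0]
ee_rot: [155.2, 90.0, 156.2]
force: [0.4, 0.3, 0.2]
gripper_width: 18.6
time_s: 16.07
ee_pos: [480.1, -81.5, -0.7]
ee_rot: [32.7, 90.0, 33.7]
force: [-0.3, 0.3, 0.2]
gripper_width: 17.8
time_s: 16.23
ee_pos: [480.1, -81.6, -0.9]
ee_rot: [1.8, 90.0, 2.8]
force: [-2.0, 1.3, 7.6]
gripper_width: 18.3
```

Light contact at 7.6 N. Releasing and rising.

```bash
python3 -m creep '[{"translation":[0,0,0],"delta_rot":[0,0,0]},{"translation":[0,0,0],"delta_rot":[0,0,0]},{"translation":[0,0,0],"delta_rot":[0,0,0]},{"translation":[0,0,0],"delta_rot":[0,0,0]}]' -0.3
python3 -m creep '[{"translation":[0,0,0.5],"delta_rot":[0,0,0]},{"translation":[0,0,2],"delta_rot":[0,0,0]},{"translation":[0,0,3.5],"delta_rot":[0,0,0]},{"translation":[0,0,3.5],"delta_rot":[0,0,0]},{"translation":[0,0,0],"delta_rot":[0,0,0]}]'
python3 - <<'E'
from h import *
p,e=grab("side","s13");cv2.imwrite("pics/s13c.png",cv2.resize(p[140:290,140:320],None,fx=3,fy=3)[:,:,::-1])
E
python3 pl.py s13 side blue -130 -40; python3 st.py
```

```text
time_s: 16.57
ee_pos: [480.1, -81.6, -1.8]
ee_rot: [22.8, 90.0, 23.8]
force: [0.4, -0.3, -0.8]
gripper_width: 31.6
time_s: 16.98
ee_pos: [484.5, -82.4, 99.5]
ee_rot: [-11.8, 89.3, -10.8]
force: [0.1, -0.6, 0.5]
gripper_width: 31.9
side x485 n11 y -87..-72 z med 12.9 min 10
side x500 n14 y -92..-69 z med 11.1 min 9
side x530 n7 y -94..-64 z med 12.8 min 10
side x545 n15 y -94..-59 z med 12.6 min 10
side x560 n15 y -95..-59 z med 11.6 min 7
side x575 n20 y -96..-60 z med 11.3 min 8
xmax 589.3802747284672
t 17.03 pos [482.9 -82.1  96.9] w 32.1 F [ 0.3  0.4 -1.4] T [-0.02  0.   -0.04]
toolx [ 0.0084 -0.0016 -1.    ] tooly [-0.0172  0.9998 -0.0017] q [ -11.    16.2  110.1    0.    53.2 -102. ]
```

View pics/s13c.png

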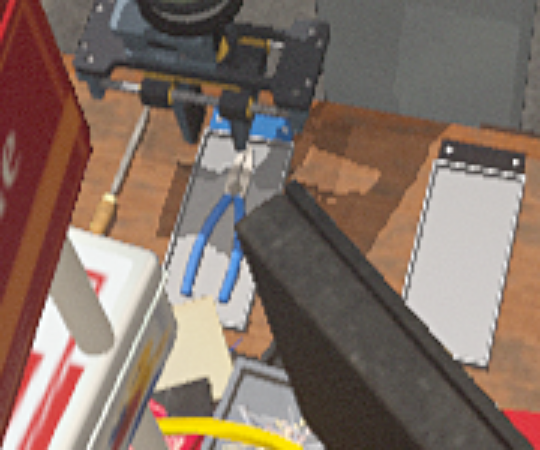

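Blue pliers lie flat in the blue-tab tray, with grip ends at crop (188,295)/(225,298). Now to the black ones.

```bash
python3 -m creep '[{"translation":[0,2.5,0],"delta_rot":[0,0,0]},{"translation":[0,4,0],"delta_rot":[0,0,0]},{"translation":[0,4,0],"delta_rot":[0,0,0]},{"translation":[0,4,0],"delta_rot":[0,0,0]},{"translation":[0,4,0],"delta_rot":[0,0,0]}]' 0.1
python3 -m creep '[{"translation":[-0.1,4,0],"delta_rot":[0,0,-0.014]},{"translation":[-0.1,4,0],"delta_rot":[0,0,-0.014]},{"translation":[-0.1,4,0],"delta_rot":[0,0,-0.014]},{"translation":[-0.1,4,0],"delta_rot":[0,0,0]},{"translation":[0,4,0],"delta_rot":[0,0,0]}]'
python3 -m creep '[{"translation":[0,4,0],"delta_rot":[0,0,0]},{"translation":[0,4,0],"delta_rot":[0,0,0]},{"translation":[0,4,0],"delta_rot":[0,0,0]},{"translation":[0,2,0],"delta_rot":[0,0,0]},{"translation":[0,0,0],"delta_rot":[0,0,0]}]'
python3 -m creep '[{"translation":[0,0,0],"delta_rot":[0,0,0]}]'
python3 st.py -1.5
```

```text
time_s: 17.45
ee_pos: [478.9, 104.9, 92.3]
ee_rot: [-171.9, 89.9, -171.0]
force: [1.5, -0.5, 0.8]
gripper_width: 50.2
time_s: 17.87
ee_pos: [474.7, 305.0, 92.1]
ee_rot: [-145.9, 89.9, -147.3]
force: [1.0, 0.2, -0.1]
gripper_width: 50.5
time_s: 18.28
ee_pos: [475.1, 447.7, 91.4]
ee_rot: [126.8, 89.9, 125.6]
force: [0.8, -0.1, 0.4]
gripper_width: 50.2
time_s: 18.37
ee_pos: [475.0, 443.6, 91.5]
ee_rot: [-130.5, 89.8, -131.8]
force: [-0.3, 0.1, 0.2]
gripper_width: 50.4
t 18.37 pos [475.  443.6  91.5] w 50.4 F [-0.3  0.1  0.2] T [-0.01  0.   -0.07]
toolx [-0.0021 -0.0023 -1.    ] tooly [ 0.0227  0.9997 -0.0024] q [ 42.   29.8  88.1  -0.   62.2 -46.6]
rotvec [ 0.0023 -0.0021 -0.0035] rows 0.0
rotvec [0.0033 0.0036 3.1381] rows 25.1
```

```bash
python3 - <<'E'
from h import *
f=np.load("top0.npz");d=f["d"];W=world("top",d)
m=(d>0)&(W[...,0]>415)&(W[...,0]<535)&(W[...,1]>475)&(W[...,1]<580)&(W[...,2]>10)
q=W[m];print(len(q),q.min(0),q.max(0))
f=np.load("t6.npz") 
E
```

```text
438 [415.23673022 528.40047704  10.48757413] [534.56051827 579.99173775  63.09406658]
```

```bash
python3 -m creep '[{"translation":[-0.2,0,-1.5],"delta_rot":[0,0,0]},{"translation":[0,0,-1.5],"delta_rot":[0,0,0]},{"translation":[0,0,-1.5],"delta_rot":[0,0,0]},{"translation":[0,0,-1],"delta_rot":[0,0,0]},{"translation":[0,0,0],"delta_rot":[0,0,0]}]'
python3 -m creep '[{"translation":[0,0,0],"delta_rot":[0,0,0]}]'
python3 st.py -1.5
python3 - <<'E'
from h import *
p,d=grab("side","s14");cv2.imwrite("pics/s14c.png",cv2.resize(p[140:300,320:500],None,fx=3,fy=3)[:,:,::-1])
E
```

```text
time_s: 18.78
ee_pos: [472.7, 440.6, 35.5]
ee_rot: [-134.8, 89.6, -136.3]
force: [-0.4, 0.8, 0.1]
gripper_width: 50.0
time_s: 18.87
ee_pos: [473.9, 442.2, 37.8]
ee_rot: [-133.5, 89.9, -134.9]
force: [0.1, 0.2, -0.1]
gripper_width: 50.2
t 18.87 pos [473.9 442.2  37.8] w 50.2 F [ 0.1  0.2 -0.1] T [ 0.04 -0.   -0.06]
toolx [-0.0013 -0.0013 -1.    ] tooly [ 0.0257  0.9997 -0.0013] q [ 42.   32.6  91.8  -0.   55.7 -46.5]
rotvec [ 0.0013 -0.0013 -0.0004] rows 0.0
rotvec [2.0000e-03 2.0000e-03 3.1411e+00] rows 25.1
```

View pics/s14c.png

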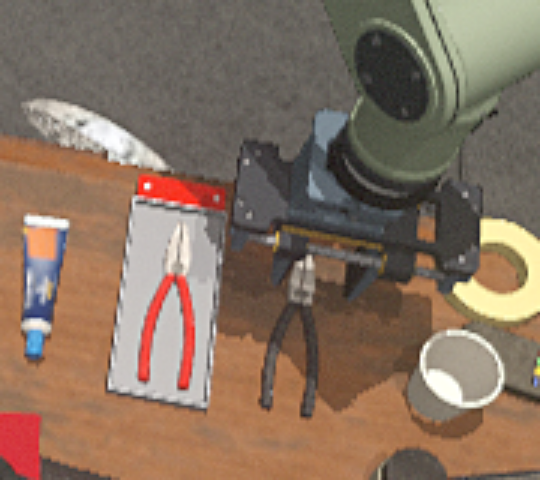

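The fingers straddle the black jaws at crop (303,280), and the red pliers are still in place.

```bash
python3 -m creep '[{"translation":[0,0,-1.5],"delta_rot":[0,0,0]},{"translation":[0,0,-1.2],"delta_rot":[0,0,0]},{"translation":[0,0,-0.7],"delta_rot":[0,0,0]},{"translation":[0,0,0],"delta_rot":[0,0,0]},{"translation":[0,0,0],"delta_rot":[0,0,0]}]'
python3 st.py -1.5
```

```text
time_s: 19.33
ee_pos: [473.9, 443.3, 4.0]
ee_rot: [-141.8, 90.0, -143.2]
force: [-0.5, -0.9, -0.3]
gripper_width: 49.9
t 19.33 pos [473.9 443.3   4. ] w 49.9 F [-0.5 -0.9 -0.3] T [ 0.06  0.   -0.05]
toolx [-6.e-04 -4.e-04 -1.e+00] tooly [ 2.480e-02  9.997e-01 -4.000e-04] q [ 42.1  34.8  93.5   0.   51.8 -46.5]
rotvec [ 0.0004 -0.0006 -0.0014] rows 0.0
rotvec [9.0000e-04 6.0000e-04 3.1402e+00] rows 25.1
```

```bash
python3 -m creep '[{"translation":[-0.1,0,-0.4],"delta_rot":[0,0,0]},{"translation":[0,0,-0.3],"delta_rot":[0,0,0]},{"translation":[0,0,-0.1],"delta_rot":[0,0,0]},{"translation":[0,0,0],"delta_rot":[0,0,0]}]'
python3 -m creep '[{"translation":[0,0,0],"delta_rot":[0,0,0]},{"translation":[0,0,0],"delta_rot":[0,0,0]},{"translation":[0,0,0],"delta_rot":[0,0,0]},{"translation":[0,0,0],"delta_rot":[0,0,0]},{"translation":[0,0,0],"delta_rot":[0,0,0]}]' -1 60
python3 -m creep '[{"translation":[0,0,0],"delta_rot":[0,0,0]},{"translation":[0,0,0],"delta_rot":[0,0,0]},{"translation":[0,0,0],"delta_rot":[0,0,0]}]'
```

```text
time_s: 19.67
ee_pos: [472.9, 443.4, -3.9]
ee_rot: [-149.3, 90.0, -150.7]
force: [0.5, 0.4, -0.7]
gripper_width: 50.0
time_s: 20.08
ee_pos: [473.1, 443.4, -3.6]
ee_rot: [64.8, 90.0, 63.3]
force: [-0.4, 0.3, 0.3]
gripper_width: 19.8
time_s: 20.33
ee_pos: [473.0, 443.5, -3.7]
ee_rot: [75.2, 90.0, 73.8]
force: [-0.4, -0.0, -0.3]
gripper_width: 18.9
```

```bash
python3 -m creep '[{"translation":[0,0,0.5],"delta_rot":[0,0,0]},{"translation":[0,0,1.5],"delta_rot":[0,0,0]},{"translation":[0,0,2],"delta_rot":[0,0,0]},{"translation":[0,0,2],"delta_rot":[0,0,0]},{"translation":[0,0,2],"delta_rot":[0,0,0]}]'
python3 -m creep '[{"translation":[0,-2,0],"delta_rot":[0,0,0]},{"translation":[0.1,-3.5,0],"delta_rot":[0,0,0]},{"translation":[0.1,-3.5,0],"delta_rot":[0,0,0]},{"translation":[0.1,-3.5,0],"delta_rot":[0,0,0]},{"translation":[0.1,-3.5,0],"delta_rot":[0,0,0.01]}]'
python3 -m creep '[{"translation":[0,-3.5,0],"delta_rot":[0,0,0]},{"translation":[0,-3.5,0],"delta_rot":[0,0,0]},{"translation":[0,-3.5,0],"delta_rot":[0,0,0]},{"translation":[0,-3.5,0],"delta_rot":[0,0,0]},{"translation":[0,-1.8,0],"delta_rot":[0,0,0]}]'
python3 -m creep '[{"translation":[0,0,0],"delta_rot":[0,0,0]},{"translation":[0,0,0],"delta_rot":[0,0,0]}]'
python3 - <<'E'
from h import *
p,d=grab("side","s15");cv2.imwrite("pics/s15c.png",cv2.resize(p[140:300,240:420],None,fx=3,fy=3)[:,:,::-1])
E
python3 st.py -0.9; python3 pl.py s15 side black 90 160
```

```text
time_s: 20.75
ee_pos: [472.8, 443.3, 77.2]
ee_rot: [-143.8, 90.0, -145.2]
force: [0.7, 0.5, -1.5]
gripper_width: 18.2
time_s: 21.17
ee_pos: [476.7, 282.0, 76.6]
ee_rot: [28.8, 90.0, 28.0]
force: [0.9, 0.1, -0.5]
gripper_width: 18.5
time_s: 21.58
ee_pos: [476.2, 122.3, 76.6]
ee_rot: [-120.4, 89.9, -121.3]
force: [-0.1, 0.8, -0.9]
gripper_width: 18.6
time_s: 21.75
ee_pos: [477.2, 124.9, 76.7]
ee_rot: [47.9, 90.0, 46.9]
force: [0.5, 1.8, 0.9]
gripper_width: 18.3
t 21.8 pos [477.3 125.7  76.6] w 18.4 F [ 0.6  0.7 -1.6] T [0.01 0.08 0.01]
toolx [ 7.e-04  8.e-04 -1.e+00] tooly [1.580e-02 9.999e-01 8.000e-04] q [ 13.4  18.2 110.8   0.   51.  -75.7]
rotvec [-0.0008  0.0007  0.0001] rows 0.0
rotvec [ 1.1000e-03  1.2000e-03 -3.1415e+00] rows 25.1
side x470 n6 y 115..115 z med 108.4 min 93
side x485 n73 y 108..143 z med 97.6 min 87
side x500 n39 y 111..139 z med 90.4 min 86
side x515 n32 y 108..142 z med 89.6 min 76
side x530 n19 y 120..145 z med 90.5 min 86
side x545 n11 y 110..145 z med 89.7 min 7
side x560 n7 y 109..144 z med 87.9 min 85
side x575 n7 y 105..143 z med 86.5 min 85
xmax 598.3788827350846
```

View pics/s15c.png

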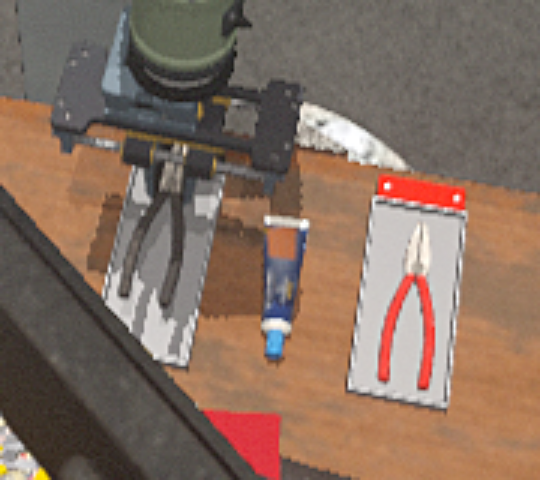

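Black pliers are level and centred over the black-tab tray at crop (155,240), clear of the glue. Lowering to z≈-0.8.

```bash
python3 -m creep '[{"translation":[0,0,-1.5],"delta_rot":[0,0,0]},{"translation":[0,0,-2],"delta_rot":[0,0,0]},{"translation":[0,0,-1.5],"delta_rot":[0,0,0]},{"translation":[0,0,-1],"delta_rot":[0,0,0]},{"translation":[0,0,-0.5],"delta_rot":[0,0,0]}]'
python3 -m creep '[{"translation":[0,0,0],"delta_rot":[0,0,0]},{"translation":[0,0,0],"delta_rot":[0,0,0]}]'
```

```text
time_s: 22.22
ee_pos: [476.3, 126.7, 9.9]
ee_rot: [-175.8, 89.9, -176.6]
force: [-0.1, -0.0, -0.3]
gripper_width: 18.8
time_s: 22.38
ee_pos: [477.4, 126.3, 11.5]
ee_rot: [39.7, 90.0, 39.0]
force: [-0.6, -0.7, -0.8]
gripper_width: 18.4
```

```bash
python3 -m creep '[{"translation":[0,0,-0.4],"delta_rot":[0,0,0]},{"translation":[0,0,-0.4],"delta_rot":[0,0,0]},{"translation":[0,0,-0.2],"delta_rot":[0,0,0]},{"translation":[0,0,0],"delta_rot":[0,0,0]},{"translation":[0,0,0],"delta_rot":[0,0,0]}]'
python3 -m creep '[{"translation":[0,0,-0.1],"delta_rot":[0,0,0]},{"translation":[0,0,0],"delta_rot":[0,0,0]}]'
python3 -m creep '[{"translation":[0,0,-0.1],"delta_rot":[0,0,0]},{"translation":[0,0,0],"delta_rot":[0,0,0]}]'
```

```text
time_s: 22.8
ee_pos: [477.0, 125.4, 1.3]
ee_rot: [87.3, 90.0, 86.4]
force: [0.5, -0.6, -0.4]
gripper_width: 18.3
time_s: 22.97
ee_pos: [477.1, 125.4, 0.3]
ee_rot: [41.5, 90.0, 40.7]
force: [-0.2, -0.4, -0.6]
gripper_width: 18.2
time_s: 23.13
ee_pos: [477.2, 125.4, -0.7]
ee_rot: [22.9, 90.0, 22.1]
force: [-0.1, -0.3, -0.6]
gripper_width: 18.5
```

```bash
python3 -m creep '[{"translation":[0,0,-0.1],"delta_rot":[0,0,0]},{"translation":[0,0,0],"delta_rot":[0,0,0]}]'
python3 -m creep '[{"translation":[0,0,0],"delta_rot":[0,0,0]},{"translation":[0,0,0],"delta_rot":[0,0,0]},{"translation":[0,0,0],"delta_rot":[0,0,0]},{"translation":[0,0,0],"delta_rot":[0,0,0]}]' -0.3
python3 -m creep '[{"translation":[0,0,0.5],"delta_rot":[0,0,0]},{"translation":[0,0,2],"delta_rot":[0,0,0]},{"translation":[0,0,3.5],"delta_rot":[0,0,0]},{"translation":[0,0,3.5],"delta_rot":[0,0,0]},{"translation":[0,0,3],"delta_rot":[0,0,0]}]'
python3 -m creep '[{"translation":[-3.5,0,0],"delta_rot":[0,0,0]},{"translation":[-3.5,0,1],"delta_rot":[0,0,0]},{"translation":[-3,0,1],"delta_rot":[0,0,0]},{"translation":[0,0,0],"delta_rot":[0,0,0]},{"translation":[0,0,0],"delta_rot":[0,0,0]}]'
python3 - <<'E'
from h import *
p,d=grab("side","s16");p,d=grab("top","t16")
E
```

```text
time_s: 23.3
ee_pos: [477.2, 125.4, -0.9]
ee_rot: [16.6, 90.0, 15.8]
force: [-3.2, -0.6, 6.8]
gripper_width: 18.4
time_s: 23.63
ee_pos: [477.1, 125.5, -1.8]
ee_rot: [74.7, 90.0, 73.9]
force: [0.5, -1.0, -0.6]
gripper_width: 32.4
time_s: 24.05
ee_pos: [477.2, 125.5, 125.5]
ee_rot: [20.0, 89.9, 19.2]
force: [0.4, -0.4, -0.5]
gripper_width: 31.5
time_s: 24.47
ee_pos: [376.5, 125.6, 144.2]
ee_rot: [18.2, 89.9, 17.4]
force: [0.8, -0.4, -0.5]
gripper_width: 32.2
```

View pics/s16.png

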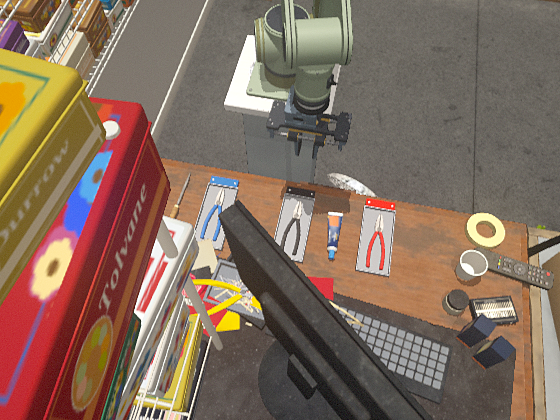

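View pics/t16.png

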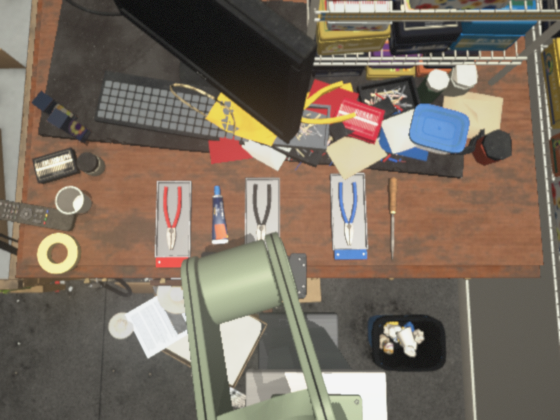

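All three pliers lie in their matching trays in both views: red at (173,217), black at (262,210) and blue at (348,212) in the top view. I'll do a numeric check of the bystanders and the fit.

```bash
python3 - <<'E'
from meas import *
for t in("top0","t16"):
    f=np.load(t+".npz");d=f["d"];W=world("top",d)
    for n,b in dict(file=(384,404,170,262),glue=(205,235,180,250)).items():
        q=comp(W,d,*b);r=cv2.minAreaRect(q[:,:2].astype(np.float32));print(t,n,np.round(r[0],1),np.round(r[1],1),round(r[2],1))
for n,(u0,u1,v0,v1) in dict(red=(160,187,183,255),blue=(338,362,180,247)).items():
    w=W[v0:v1,u0:u1];q=w[(w[...,2]>8)&(w[...,2]<40)&(d[v0:v1,u0:u1]>0)]; print(n,q.min(0).round(),q.max(0).round(),np.percentile(q[:,2],[50,95]).round(1))
E
python3 - <<'E'
from h import *
f=np.load("t16.npz");cv2.imwrite("pics/fin.png",cv2.resize(f["p"][165:270,145:375],None,fx=3.4,fy=3.4,interpolation=cv2.INTER_CUBIC)[:,:,::-1])
E
```

```text
top0 file [ 504.  -185.2] [ 17.  192.5] 89.5
top0 glue [510.9 226.2] [134.4  35.6] 1.1
t16 file [ 502.6 -183.7] [ 17.8 194.2] 88.4
t16 glue [513.2 225.3] [130.1  36. ] 0.1
red [429. 318.   8.] [580. 362.  18.] [11.6 14.5]
blue [ 441. -100.    8.] [589. -57.  17.] [11.5 14.3]
```

View pics/fin.png

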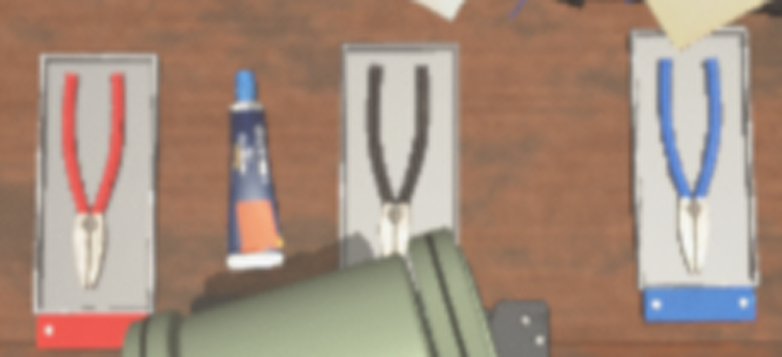

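```bash
python3 - <<'E'
from workcell import env
env.job_done()
E
```

```text
the job is handed in; nothing more can be done
```

All three pairs of pliers now lie flat in the trays that match their grips: red first, then blue, then black. I set each one down with about 5–8 N of contact on the tray floor before letting go. The job was handed in at about 25 s of robot time, with the arm clear of everything.

**Last checks**
- **Red and blue:** the final depth readings show both fully inside their trays, lying flat with tops near z≈13 mm. I set the blue pair slightly toward the tab end of its tray because a sheet of paper overhangs the far end. Its grips stop about 6 mm short of the paper.
- **Black:** the side picture shows it flat inside its tray. The arm hid its jaw tip in the last top picture, so I did not measure that end.
- **File and glue:** their readings changed by about 1–2.5 mm and 1° between the first and last pictures. That is within camera noise, and nothing touched them.

**What disagreed:** the fingertips stood about 20 mm higher than the reported tool position and the given tip length implied. My first attempt on the red pliers therefore closed in the air above them without moving them. I corrected this from the side camera's depth, and the three grasps after that each held at 18–19 mm, matching the 18 mm jaw width.

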